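# Hang a rinsed dip basket up to drain by its bail

### The job

The little dip basket of parts standing in the round opening of the rinse tank has to hang up and drain. Leave the basket standing while you swing its folded-down wire bail upright, then lift it straight out by the bail and hang it on the drain stand: lay the bail across the two arms, feel along them for the pair of notches, let its bar down softly to the bottom of both, and let go so that the basket hangs there level and still. Go gently: never press the basket or its bail against the tank or the stand with more than 15 N, do not tip the basket, and leave everything else where it is.

Things in the scene. Friction and masses are not known exactly. Their poses are not given: they have to be found in the camera images.
- bail_grip (a point): centre of the black plastic grip tube (16 mm diameter, 36 mm long, turning freely on the wire) on the middle of the bail's bar. The bar is steel wire 5 mm thick, straight for 84 mm: 24 mm of bare wire shows either side of the tube. Own y: along the bar, parallel to the hinge line; own x: from the bar square to the hinge line, which lies 90 mm along +x from this point
- bail_hinge (a point): middle of the bail's hinge line, inside the basket on its centre line, 77 mm above its underside. The line runs along own y. The bail's two legs, 5 mm wire, 100 mm apart, turn in ears on the outside of the basket; upright, the bar is 90 mm above this point
- bail (a joint): bail angle about its hinge, rad: 0 folded down level, pointing along the basket's -x; 1.57 upright; 3.14 folded level on the other side. The pivots are stiff, about 0.05 N m of friction, so the bail stays where it is left. At the start it lies folded at 0.10 to 0.40
- basket: round dip basket of thin perforated steel, 90 mm in diameter, 85 mm tall, rolled rim 94 mm, holding bushings that stay fixed in it; 0.29 to 0.56 kg with its bail. Origin: centre of its underside; z up
- tank: benchtop rinse tank, a fixed steel box 250 (x) by 230 (y) by 120 mm high. Origin: on the table under the centre of the round opening in its top. The opening is 96 mm wide and 55 mm deep, its floor 65 mm above the table; the basket stands on that floor with 3 mm of play all round, its rim 30 mm above the tank's top
- stand: drain stand, fixed. Origin: on the table, midway between its arms; the arms reach out level towards own -x. A drip tray, 22 mm high, spans x -105 to 145 and y -110 to 110 mm; two posts at x = 103, y = -85 and +85 mm carry a crossbar that lies under the arms, with clamps and thumbscrews from x = 93 mm on that rise 27 mm above the arms
- arms_top (a point): point of the stand's frame midway between the two arms, level with their flat top edges (257.5 mm above the table) and over the stand's origin; own axes as the stand's. The arms are steel flats 6 mm thick (y) and 20 mm deep (z), centred at y = -32 and +32 mm. They hold fast and do not give. They turn up 10 mm over the last 6 mm of their free ends
- notch_middle (a point): middle of the range where the notches may be, at the height of a seated bar's centre (250 mm; a bar on top of the arms is at 260 mm). Each arm has one square notch, 9 mm wide in x, 10 mm deep, opposite each other. The arms get re-clamped further in or out, so the notches are anywhere from x = -20 to +20 mm from here. The arms' free ends are 52 mm beyond the notches (-x)
- sleeve_a: white plastic flanged sleeve, 32 mm wide, 52 mm tall, standing on a rear corner of the tank's top; leave alone. Origin: centre of its underside
- sleeve_b: the same kind of white sleeve standing on the table between tank and stand; leave alone
- bushing: steel bushing, 38 mm wide, 26 mm tall, standing in a corner of the stand's drip tray; leave alone
- holder: dark steel tool holder standing on its flange, cone up, 62 mm wide, 88 mm tall; leave alone
- endmill: end mill standing upright, 20 mm wide, 95 mm tall; leave alone
- bottle: white plastic bottle, 64 mm wide, 170 mm tall; leave alone
- brush: cleaning brush lying on the table, 170 mm long; leave alone
- spanner: spanner lying on the table, 170 mm long; leave alone
Mind the look-alikes: they are no part of the job. Of the things like the basket, leave any that is orange; of the rest the smaller one is meant.

How it is judged:
By the outcome, as a careful person would: the job done as asked, in the order asked, and still so for the second after the job is handed in, with the robot touching nothing.
It also fails if it takes over 72 s, if anything falls off the work surface, if the arm or the gripper's body presses on something with over 40 N, if the wrist force passes 120 N, or if a joint passes its speed limit or range.

### The arm

A 6-joint arm with a two-finger parallel gripper is mounted at the origin on the work surface. World frame = base frame: x ahead of the robot, y to its left, z up, the work surface at z = 0. Lengths are in m, angles in rad, forces in N, time in s.
With the tool pointing down it reaches from about 0.25 to 0.725 m from the base axis. Payload 4 kg.
Tool frame: the origin (TCP) lies midway between the tips of the shut fingers; the grasp point (between the pads) lies 19 mm behind it; z points along the fingers, y is the direction in which the jaws open and shut (so a half turn about z gives the same grasp; the last joint's range is limited). The gripper opens to 85 mm and grips with 20 to 120 N. Pads are 22 mm wide; open, the fingers measure 114 mm over their backs; the gripper's body (76 mm by 85 mm) begins 54 mm behind the grasp point. The pads swing forward as they close: fully open they stand 13 mm farther back than shut.
Start: joints at [1.13, 0.241, 0.005, 1.335, 0, 1.571], TCP at [0.213, 0.452, 0.208] pointing down, gripper open.
Joint ranges: [-2.72, 2.72], [-1.05, 1.87], [-1.09, 1.28], [-1.99, 2.15], [-1.42, 1.44], [-3.14, 3.14]. Speed limits (rad/s): [2.79, 2.79, 3.14, 3.14, 3.14, 3.14].

### API

Orientations are given as a unit quaternion [x, y, z, w].
In Python, from workcell import monitor, cams, order gives the robot as it stands.
- The arm moves only by the tool send_rows, never from a script. Its argument "moves" is a list of rows, each a list of 4 numbers: the shift along the tool's x, y, z as a fraction of full scale, then the turn about the tool's z as a fraction of full scale. A call has 1 to 20 rows; each row shifts and turns the commanded pose from where the row before left it, along the tool's axes as they then stand; what a row does not reach is not made up. Full scale, the value 1, is 100 cm for a shift and 0.1 rad for a turn. A row lasts 1/10 s, in which the tool goes at most 50 mm and 8.59 degrees, less where a joint would pass 70% of its speed; a pose out of reach is approached as far as the arm can. A call with a number of a shift or a turn outside -1 to 1 is refused whole. A call with a gripper value outside its range is refused whole. "claw" is the gripper's target within -1 to 1 (fully open at 1, half-way at 0, shut at -1), set as the call begins (left out, the last holds). The fingers move at their own pace and stop on an object; the grip force is fixed at half the most. Time passes only in rows, so rows that do not move let the fingers close. It gives the time, the measured TCP pose, the force and the opening at its end, in the units of the state.
- monitor.get_obs(): the state, without advancing time (a new reading comes with each control period).
- cams.camera(name): name is "scene" or "top" or "wrist"; returns (picture, depth): 400x640x3 uint8, blue, green, red; 400x640 float32, m along the optical axis (not along the pixel's ray), 0 where there is no reading.
- cams.camera_info(name): a dict with "intrinsics" (3x3 intrinsics, pixels), "distortion" ([k1, k2, p1, p2, k3] as OpenCV has them; the pictures are not rectified), "T" (4x4, takes a point from camera to world coordinates); the wrist camera has in their place "mount" (4x4, takes a point from camera to tool coordinates, whose origin is the TCP and whose axes are the flange's). Camera axes: x right, y up, looking along -z (the intrinsics and any distortion apply to the point x, -y, -z); pixel columns grow to the right and rows downward; lengths in m; the calibration is good to about 2 mm. A picture is of the moment at which its call begins: read the wrist's pose just before it. camera_info takes no time and is no camera call.
- order.job_done(): hands the job in, once; it reports no verdict.
The state is a dict: "clock": time; "joint_pos": joint angles; "joint_vel": joint speeds; "tau": joint torques, N m; "eef_pos": TCP position; "tool_rot": TCP orientation; "ft_force": force on the tool from outside, world axes, zero at the start; "ft_torque": the same for the moment, N m; "grip_width": finger opening in m.
Only numpy, scipy, OpenCV 4.12 (cv2) and the standard library are available. Lean on these libraries where they do the work, as an engineer would, in place of code of your own. Each camera call takes 0.05 s, during which the arm holds its last target.

## Working session

There is one attempt and no reset: what is moved stays moved. The work goes in short steps, Python scripts to look and compute and a tool call to move; the robot and the scene stay as the last step left them, time stands still between calls to the robot, and variables do not carry over. Pictures are saved under pics/ and viewed, and the job is handed in when it is done.

Besides the shell and the picture viewer there is one more tool, called after "Emit:" in YAML: its name, and indented under it one key for each argument. send_rows: Moves the arm, as the interface text tells. Its arguments: {"type":"object","properties":{"moves":{"type":"array","items":{"type":"array","items":{"type":"number","minimum":-1,"maximum":1}}},"claw":{"type":"number"}},"required":["moves"]}

```bash
ls; mkdir -p pics; cat > h.py <<'E'
import numpy as np, cv2
from workcell import monitor, cams, order
from scipy.spatial.transform import Rotation as R
def pose():
    o=monitor.get_obs(); T=np.eye(4); T[:3,:3]=R.from_quat(o['tool_rot']).as_matrix(); T[:3,3]=o['eef_pos']; return T,o
def grab(n,save=None):
    T,o=pose(); im,d=cams.camera(n); ci=cams.camera_info(n)
    C=np.array(ci['T']) if 'T' in ci else T@np.array(ci['mount'])
    if save: cv2.imwrite('pics/'+save+'.png',im); np.savez('pics/'+save,im=im,d=d,C=C,K=np.array(ci['intrinsics']),D=np.array(ci['distortion']))
    return im,d,C
def load(s):
    z=np.load('pics/'+s+'.npz'); return z
def ray(z,px):
    p=cv2.undistortPoints(np.array(px,float).reshape(-1,1,2),z['K'],z['D'])[:,0]
    d=np.c_[p[:,0],-p[:,1],-np.ones(len(p))]
    return z['C'][:3,3], d@z['C'][:3,:3].T
def plane(z,px,h):
    o,d=ray(z,px); return o+d*((h-o[2])/d[:,2])[:,None]
def dep(z,px):
    o,d=ray(z,px); dd=np.array([z['d'][int(v),int(u)] for u,v in px]); return o+d*dd[:,None]
def proj(z,P):
    P=np.array(P,float).reshape(-1,3); c=(P-z['C'][:3,3])@z['C'][:3,:3]; c=c*[1,-1,-1]
    return cv2.projectPoints(c,np.zeros(3),np.zeros(3),z['K'],z['D'])[0][:,0]
def cloud(z):
    h,w=z['d'].shape; u,v=np.meshgrid(np.arange(w),np.arange(h)); px=np.c_[u.ravel(),v.ravel()]
    o,d=ray(z,px); return (o+d*z['d'].ravel()[:,None]).reshape(h,w,3)
E
python3 - <<'E'
from h import *
for n in('scene','top','wrist'):
    grab(n,n+'0'); z=load(n+'0'); print(n,z['C'].round(3).tolist(),z['K'].round(1).tolist(),z['D'])
print(pose())
E
```

```text
pics
scene [[-0.811, -0.399, 0.427, 1.275], [0.585, -0.555, 0.591, 0.987], [0.001, 0.729, 0.684, 1.398], [0.0, 0.0, 0.0, 1.0]] [[501.1, 0.0, 321.2], [0.0, 501.1, 200.6], [0.0, 0.0, 1.0]] [0.02461977 0.         0.         0.         0.        ]
top [[0.027, 0.987, -0.161, 0.308], [-1.0, 0.025, -0.012, -0.091], [-0.008, 0.162, 0.987, 1.425], [0.0, 0.0, 0.0, 1.0]] [[381.0, 0.0, 319.5], [0.0, 381.0, 199.4], [0.0, 0.0, 1.0]] [-0.02183222  0.          0.          0.          0.        ]
wrist [[0.427, -0.866, -0.26, 0.146], [0.904, 0.408, 0.126, 0.482], [-0.003, -0.289, 0.957, 0.373], [0.0, 0.0, 0.0, 1.0]] [[334.6, 0.0, 318.9], [0.0, 334.6, 195.1], [0.0, 0.0, 1.0]] [0.0099995 0.        0.        0.        0.       ]
(array([[-9.04426506e-01,  4.26628911e-01, -6.83988467e-04,
         2.13108201e-01],
       [ 4.26629460e-01,  9.04425354e-01, -1.44312902e-03,
         4.51746325e-01],
       [ 2.93595148e-06, -1.59701376e-03, -9.99998725e-01,
         2.07530368e-01],
       [ 0.00000000e+00,  0.00000000e+00,  0.00000000e+00,
         1.00000000e+00]]), {'clock': 0.15, 'joint_pos': array([1.13000681e+00, 2.41235304e-01, 4.06133565e-03, 1.33521937e+00,
       2.89323149e-06, 1.57076957e+00]), 'joint_vel': array([ 5.23712698e-06, -2.85420570e-03,  3.33386908e-03,  8.52596335e-04,
       -2.66114941e-04,  1.20618448e-04]), 'tau': array([ 7.89860023e-04, -3.72636616e+01,  2.52637839e+01,  1.23693823e-02,
        5.47251102e-05,  1.17508486e-05]), 'eef_pos': array([0.2131082 , 0.45174632, 0.20753037]), 'tool_rot': array([ 2.18601730e-01,  9.75813838e-01, -7.78873659e-04, -1.75987569e-04]), 'ft_force': array([-0.37979183,  0.74408143,  0.72118629]), 'ft_torque': array([-0.0289916 ,  0.02652728,  0.03347548]), 'grip_width': 0.0853018598404968})
```

View pics/scene0.png

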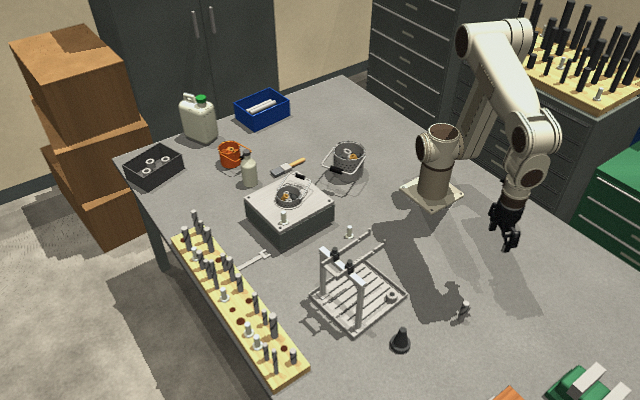

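View pics/top0.png

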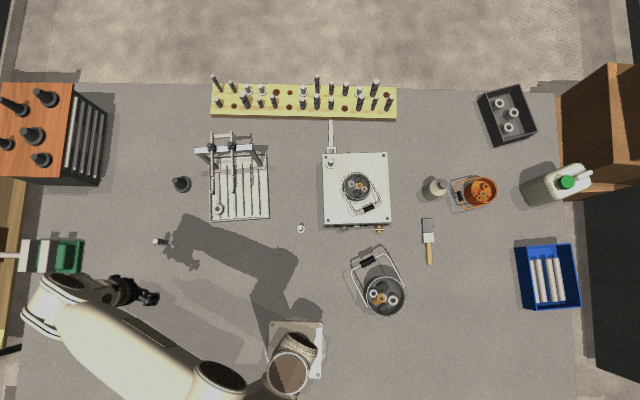

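View pics/wrist0.png

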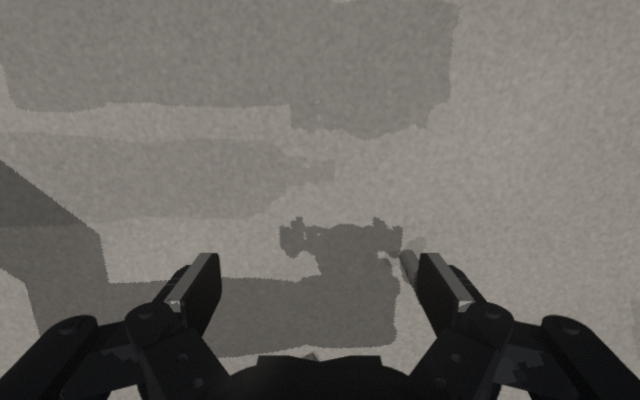

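```bash
python3 - <<'E'
from h import *
z=load('top0')['im']; cv2.imwrite('pics/tc.png',cv2.resize(z[115:240,190:405],None,fx=3.7,fy=3.7,interpolation=2))
z=load('scene0')['im']; cv2.imwrite('pics/sc.png',cv2.resize(z[150:340,230:430],None,fx=3.1,fy=3.1,interpolation=2))
t=load('top0');print(dep(t,[(355,187),(367,209),(330,158),(386,160),(240,205),(200,150),(263,152),(235,190)]).round(3))
E
```

```text
[[ 0.567 -0.197  0.124]
 [ 0.484 -0.233  0.172]
 [ 0.657 -0.107  0.167]
 [ 0.668 -0.305  0.119]
 [ 0.511  0.227  0.002]
 [ 0.654  0.315  0.239]
 [ 0.721  0.151  0.002]
 [ 0.568  0.249  0.005]]
```

View pics/tc.png

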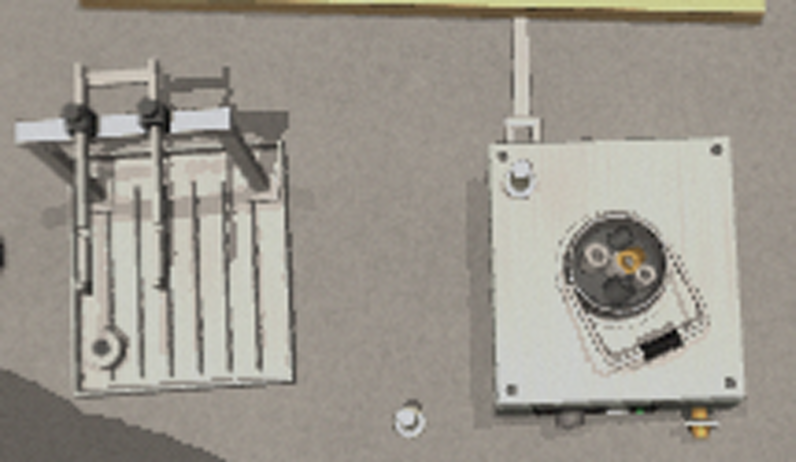

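View pics/sc.png

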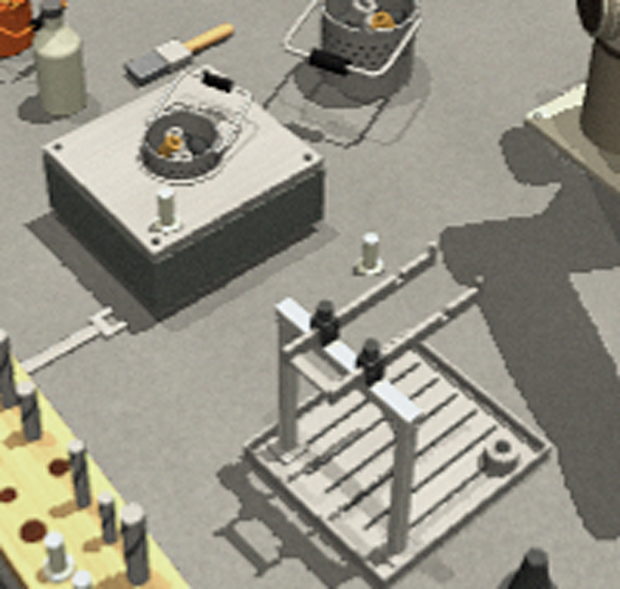

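Emit:
send_rows:
  moves:
    - [0,0,-0.04,0]
    - [0,0,-0.04,0]
    - [0,0,-0.04,0]
    - [-0.03,-0.026,-0.02,0]
    - [-0.03,-0.026,0,0]
    - [-0.03,-0.026,0,0]
    - [-0.03,-0.026,0,0]
    - [-0.03,-0.026,0,0]
    - [-0.03,-0.026,0,0]
    - [-0.03,-0.026,0,0]
    - [-0.03,-0.026,0,0]
    - [-0.03,-0.026,0,0]
    - [-0.03,-0.026,0,0]
    - [-0.03,-0.026,0,0]
    - [-0.03,-0.026,0,0]
    - [-0.03,-0.026,0,0]
    - [-0.03,-0.026,0,0]
    - [-0.03,-0.026,0,0]
    - [-0.03,-0.026,0,0]
    - [-0.03,-0.026,0,0]

```text
clock: 2.15
eef_pos: [0.4863, -0.1668, 0.3479]
tool_rot: [0.219, 0.976, 0.0, -0.0]
ft_force: [1.0, 1.6, 0.7]
grip_width: 0.0854
```

Emit:
send_rows:
  moves:
    - [-0.03,-0.026,0,0]
    - [0,0,0,0.9]
    - [0,0,0,0.9]
    - [0,0,0,0.9]
    - [0,0,0,0.9]
    - [0,0,0,0.9]
    - [0,0,0,0.9]
    - [0,0,0,0.9]
    - [0,0,0,0.9]
    - [0,0,0,0]
    - [0,0,0,0]
  claw: 0

```text
clock: 3.25
eef_pos: [0.5019, -0.2014, 0.3479]
tool_rot: [0.548, 0.837, -0.0, -0.0]
ft_force: [0.4, -1.1, -0.4]
grip_width: 0.0432
```

```bash
python3 - <<'E'
from h import *
for n in('wrist','top','scene'): grab(n,n+'1')
T,o=pose();print(T.round(4),o['clock'],o['joint_pos'].round(2),o['ft_force'],o['grip_width'])
z=load('top1')['im']; cv2.imwrite('pics/tc1.png',cv2.resize(z[115:240,190:405],None,fx=3.7,fy=3.7,interpolation=2))
E
```

```text
[[-3.995e-01  9.167e-01 -2.000e-04  5.020e-01]
 [ 9.167e-01  3.995e-01  1.000e-04 -2.014e-01]
 [ 2.000e-04 -1.000e-04 -1.000e+00  3.481e-01]
 [ 0.000e+00  0.000e+00  0.000e+00  1.000e+00]] 3.4 [-0.38  0.32  0.47  1.72  0.    0.78] [-0.22255646 -0.40309208  0.4149878 ] 0.04296694187990682
```

View pics/wrist1.png

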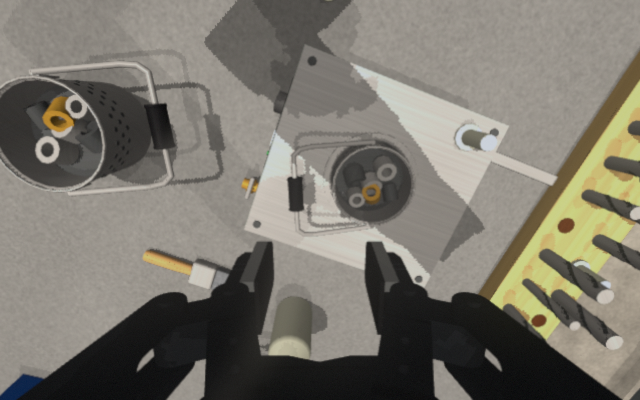

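```bash
python3 - <<'E'
from h import *
w=load('wrist1'); t=load('top1'); s=load('scene1')
im=w['im']; 
cv2.imwrite('pics/wc1.png',cv2.resize(im[120:260,240:440],None,fx=4,fy=4,interpolation=2))
print('tcp px',proj(w,[pose()[0][:3,3]]), 'cam',w['C'].round(3))
P=cloud(w)
g=cv2.cvtColor(im,cv2.COLOR_BGR2GRAY)
m=(g<45); m[:,:270]=0; m[:,320:]=0; m[:165]=0; m[225:]=0
n,l,st,c=cv2.connectedComponentsWithStats(m.astype(np.uint8))
i=1+np.argmax(st[1:,4]); print(st[i],c[i]); ys,xs=np.where(l==i)
rect=cv2.minAreaRect(np.c_[xs,ys].astype(np.float32)); print(rect)
q=P[ys,xs]; print('grip surf med',np.median(q,0),q[:,2].max(), np.percentile(q,[10,90],0))
# top
g=cv2.cvtColor(t['im'],cv2.COLOR_BGR2GRAY); cv2.imwrite('pics/tc1.png',cv2.resize(t['im'][140:240,310:405],None,fx=6,fy=6,interpolation=2))
cv2.imwrite('pics/sc1.png',cv2.resize(s['im'][160:250,235:345],None,fx=6,fy=6,interpolation=2))
# rim depth: points with z 0.145..0.153 near basket
m=(abs(P[...,2]-.150)<.006)&(np.hypot(P[...,0]-.567,P[...,1]+.2)<.07)
q=P[m]; print(len(q),q.min(0),q.max(0))
E
```

```text
tcp px [[320.67721997 235.96864079]] cam [[ 0.916 -0.383 -0.115  0.472]
 [ 0.4    0.877  0.266 -0.135]
 [-0.001 -0.29   0.957  0.513]
 [ 0.     0.     0.     1.   ]]
[296 178   6  24  84] [299.35714286 189.04761905]
((298.5, 189.5), (23.0, 5.0), 90.0)
grip surf med [ 0.49135805 -0.23222992  0.17063173] 0.5132113784446953 [[ 0.48668364 -0.24241555  0.16828696]
 [ 0.49626563 -0.22266906  0.17253947]]
1204 [ 0.50172989 -0.2674344   0.14400107] [ 0.61430182 -0.15646578  0.15598758]
```

View pics/wc1.png

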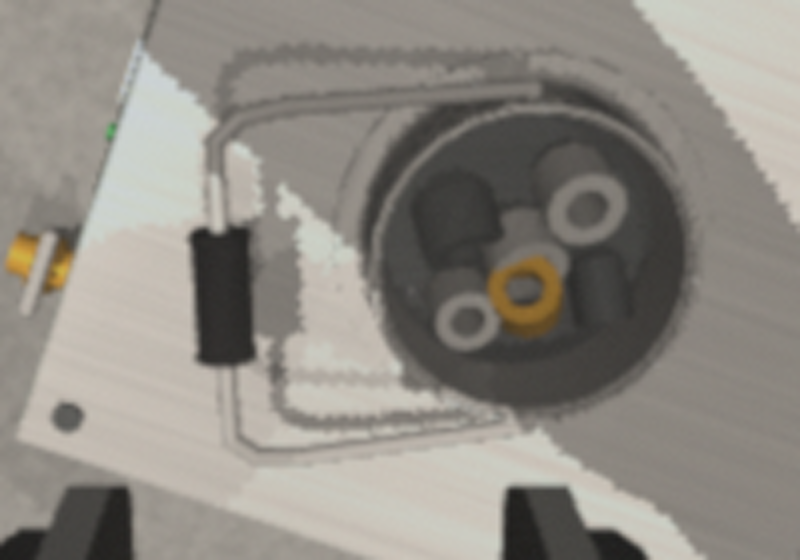

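View pics/tc1.png

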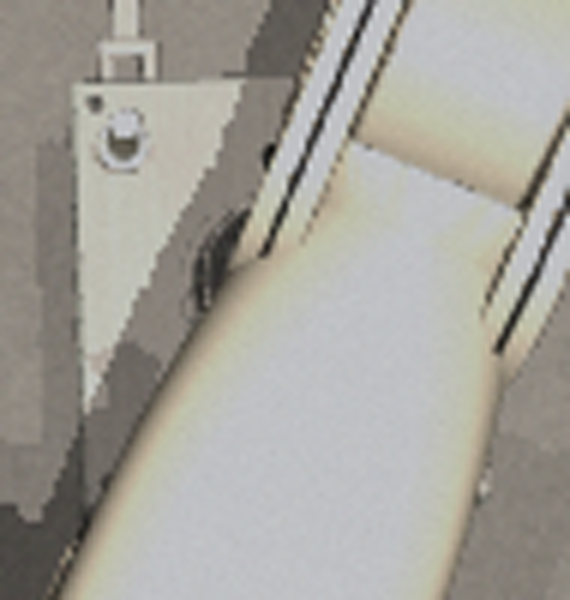

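View pics/sc1.png

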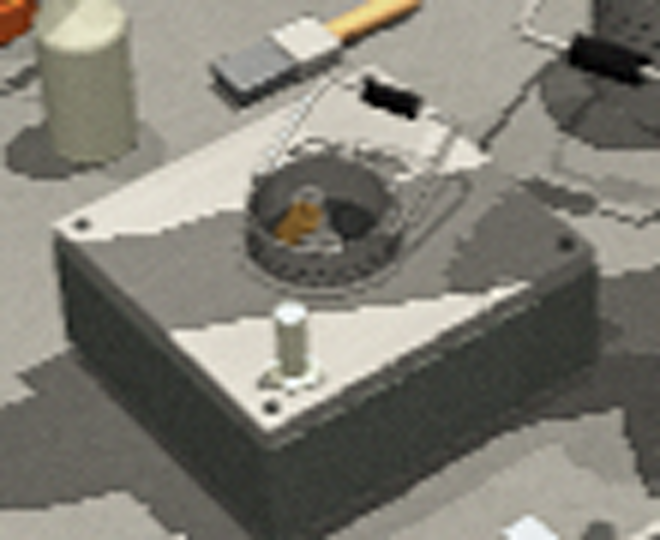

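```bash
python3 - <<'E'
from h import *
from scipy.optimize import least_squares, brentq
w=load('wrist1'); f=lambda a:np.array(a,float)/4+[240-.4,120-.4]
rim=[(372,275),(380,210),(410,165),(540,102),(600,118),(650,155),(692,245),(675,330),(630,385),(525,415),(440,380),(395,330)]
p=plane(w,f(rim),.149)[:,:2]
r=least_squares(lambda q:np.hypot(p[:,0]-q[0],p[:,1]-q[1])-q[2],[.567,-.2,.047],loss='soft_l1',f_scale=.001)
print(r.x,r.fun*1000)
C=r.x[:2]
ends=f([(219,229),(227,364)]); mid=f([(223,297)])
for z in(.155,.16,.165,.17,.175):
    e=plane(w,ends,z)[:,:2]; u=(e[1]-e[0]); L=np.linalg.norm(u);u/=L; n=np.array([-u[1],u[0]]); c=plane(w,mid,z)[0,:2]
    dx=abs((C-c)@n); print(z,L*1000,u,'n',n,c,'along off',(C-c)@u*1000,'dx',dx,'R',np.hypot(dx,z-.142))
P=cloud(w)
for i,j in [(296,194),(295,186),(296,203)]: print(P[j,i])
E
```

```text
[ 0.56723368 -0.20179345  0.04510246] [ 0.34173991  1.04360324  0.24682802  0.7816809  -0.50322326 -1.28740147
 -0.47674615  0.58320003  1.57953505  0.23631279 -2.31854353 -1.97046195]
0.155 39.37557589029423 [ 0.43318292 -0.90130603] n [0.90130603 0.43318292] [ 0.490447   -0.24368972] along off -4.498681447000512 dx 0.08735704370003956 R 0.08831904145772089
0.16 38.82596219486586 [ 0.43318292 -0.90130603] n [0.90130603 0.43318292] [ 0.4901926  -0.24217248] along off -3.020986100465245 dx 0.08692909994130792 R 0.08877312891075712
0.165 38.27634849943751 [ 0.43318292 -0.90130603] n [0.90130603 0.43318292] [ 0.48993819 -0.24065525] along off -1.5432907539299865 dx 0.08650115618257627 R 0.08950670377643484
0.17 37.72673480400919 [ 0.43318292 -0.90130603] n [0.90130603 0.43318292] [ 0.48968379 -0.23913802] along off -0.06559540739477059 dx 0.08607321242384464 R 0.09051297087688749
0.175 37.17712110858084 [ 0.43318292 -0.90130603] n [0.90130603 0.43318292] [ 0.48942938 -0.23762078] along off 1.4120999391404734 dx 0.085645268665113 R 0.09178296162534409
[ 0.49025637 -0.23827547  0.17243761]
[ 0.48594302 -0.23068676  0.17195717]
[ 0.49393682 -0.24673362  0.17500435]
```

Emit:
send_rows:
  moves:
    - [0,0,0,-0.4]
    - [-0.015,-0.014,0.02,0]
    - [-0.0144,-0.0138,0.03,0]
    - [0,0,0.03,0]
    - [0,0,0.02,0]
    - [0,0,0,0]
    - [0,0,0,0]
    - [0,0,0,0]
  claw: -0.2

```text
clock: 4.2
eef_pos: [0.4907, -0.2403, 0.2499]
tool_rot: [0.531, 0.847, 0.0, 0.001]
ft_force: [-0.4, -0.1, 0.8]
grip_width: 0.0345
```

```bash
python3 - <<'E'
from h import *
grab('wrist','wrist2')
T,o=pose();print(T.round(4),o['clock'],o['grip_width'])
z=load('wrist2');print(proj(z,[T[:3,3],[.4898,-.24,.168],[.567,-.202,.15]]))
cv2.imwrite('pics/wc2.png',cv2.resize(z['im'][60:310,170:490],None,fx=2.5,fy=2.4,interpolation=2))
E
```

```text
[[-0.4353  0.9003  0.0029  0.4908]
 [ 0.9003  0.4353 -0.0014 -0.2403]
 [-0.0026  0.002  -1.      0.25  ]
 [ 0.      0.      0.      1.    ]] 4.25 0.033910703005319676
[[320.73153378 235.9380421 ]
 [319.12310298 191.48668887]
 [424.04954401 184.54674863]]
```

View pics/wc2.png

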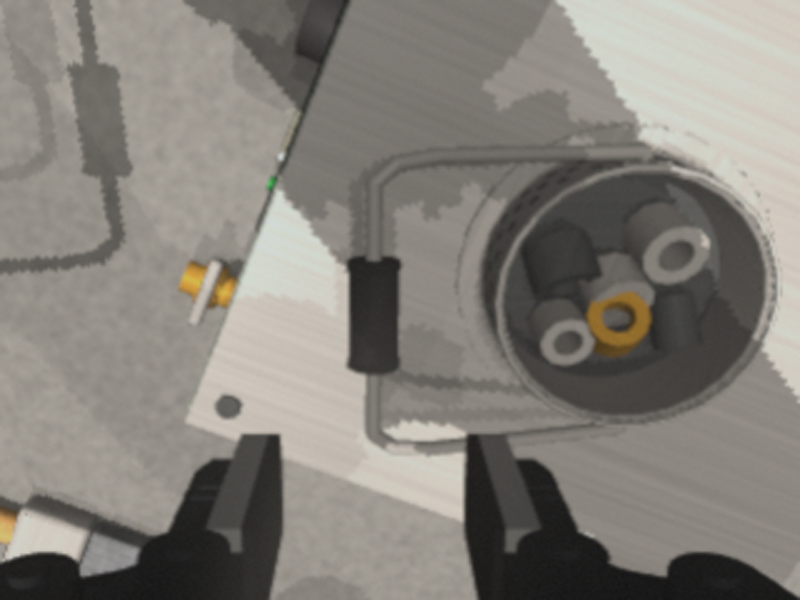

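```bash
python3 - <<'E'
from h import *
from scipy.optimize import least_squares
w=load('wrist2'); f=lambda a:np.array(a,float)/[2.5,2.4]+[170-.3,60-.3]
rim=[(495,290),(508,340),(545,390),(600,418),(660,422),(777,270),(765,230),(735,190),(690,166),(500,250),(520,215)]
p=plane(w,f(rim),.149)[:,:2]
r=least_squares(lambda q:np.hypot(p[:,0]-q[0],p[:,1]-q[1])-q[2],[.567,-.2,.047],loss='soft_l1',f_scale=.001)
print(r.x,r.fun*1000); C=r.x[:2]
for z in (.16,.165,.17,.175):
    c=plane(w,f([(374,315)]),z)[0]; n=np.array([.9003,.4353]);print(z,c,(C-c[:2])@n,(C-c[:2])@[-.4353,.9003], np.hypot((C-c[:2])@n,z-.142))
E
```

```text
[ 0.56612794 -0.20099771  0.04604324] [-0.19031742 -2.27285415 -1.88399897  0.13983692  2.85541499  0.30598325
 -0.38381547 -0.32388896 -0.44346947  1.44646604  1.68515499]
0.16 [ 0.49076747 -0.24164959  0.16      ] 0.08554280119523765 0.003794476213068663 0.0874160788203632
0.165 [ 0.49012231 -0.24033958  0.165     ] 0.0855533831883455 0.0023342301834377555 0.08859109083294933
0.17 [ 0.48947716 -0.23902956  0.17      ] 0.08556396518145337 0.0008739841538068552 0.09002884058774147
0.175 [ 0.488832   -0.23771954  0.175     ] 0.08557454717456121 -0.0005862618758240452 0.0917169729337553
```

Emit:
send_rows:
  moves:
    - [0.0012,-0.001,0.02,0]
    - [0,0,0.02,0]
    - [0,0,0.02,0]
    - [0,0,0.02,0]
    - [0,0,0.01,0]
    - [0,0,0.01,0]
    - [0,0,0,0]
    - [0,0,0,0]

```text
clock: 5.05
eef_pos: [0.4889, -0.2396, 0.149]
tool_rot: [0.531, 0.847, 0.0, 0.001]
ft_force: [0.4, -0.5, 0.1]
grip_width: 0.0341
```

```bash
python3 - <<'E'
from h import *
grab('wrist','wrist3');grab('scene','scene3')
T,o=pose();print(T.round(4),o['clock'],o['grip_width'],o['ft_force'])
z=load('wrist3');print(proj(z,[[.4897,-.2395,.169],[.567,-.202,.15]]))
z=load('scene3');cv2.imwrite('pics/sc3.png',cv2.resize(z['im'][130:250,215:345],None,fx=5,fy=5,interpolation=2))
E
```

```text
[[-4.350e-01  9.004e-01  1.900e-03  4.891e-01]
 [ 9.004e-01  4.350e-01 -9.000e-04 -2.397e-01]
 [-1.600e-03  1.300e-03 -1.000e+00  1.493e-01]
 [ 0.000e+00  0.000e+00  0.000e+00  1.000e+00]] 5.15 0.03417724843898979 [-0.59816661 -0.18042338  0.30918841]
[[322.41295058 253.39836316]
 [483.65725141 236.92632198]]
```

View pics/wrist3.png

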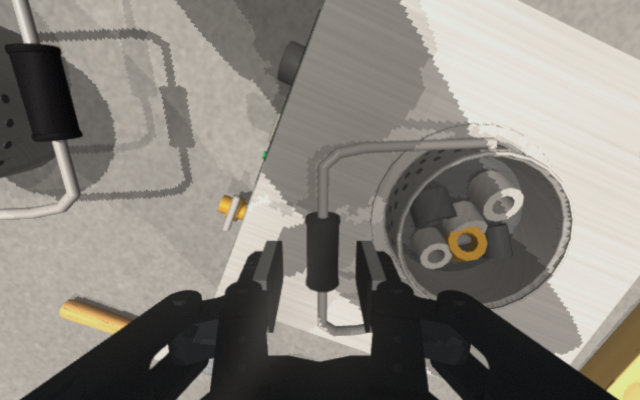

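View pics/sc3.png

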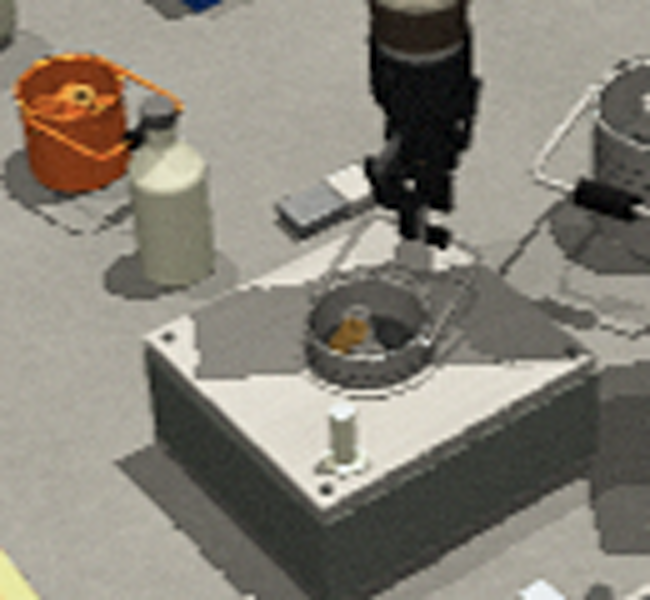

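Emit:
send_rows:
  moves:
    - [0,0.0006,0,0]
    - [0,0,0,0]
    - [0,0,0,0]
    - [0,0,0,0]
  claw: -0.56

```text
clock: 5.55
eef_pos: [0.4889, -0.2391, 0.1483]
tool_rot: [0.532, 0.847, 0.0, 0.0]
ft_force: [0.6, -0.1, -0.7]
grip_width: 0.0188
```

Emit:
send_rows:
  moves:
    - [0,0,0,0]
    - [0,0,0,0]
  claw: -0.6

```text
clock: 5.75
eef_pos: [0.4889, -0.2391, 0.1482]
tool_rot: [0.532, 0.847, -0.0, -0.0]
ft_force: [-0.5, -0.7, -0.4]
grip_width: 0.0168
```

```bash
python3 - <<'E'
from h import *
grab('wrist','wrist4')
T,o=pose();print(T.round(4),o['clock'],o['grip_width'],o['ft_force'])
E
```

```text
[[-4.350e-01  9.005e-01 -1.000e-04  4.889e-01]
 [ 9.005e-01  4.350e-01  0.000e+00 -2.391e-01]
 [ 1.000e-04 -1.000e-04 -1.000e+00  1.482e-01]
 [ 0.000e+00  0.000e+00  0.000e+00  1.000e+00]] 5.8 0.01711285727030751 [ 0.69845306 -0.09065833  0.49704633]
```

View pics/wrist4.png

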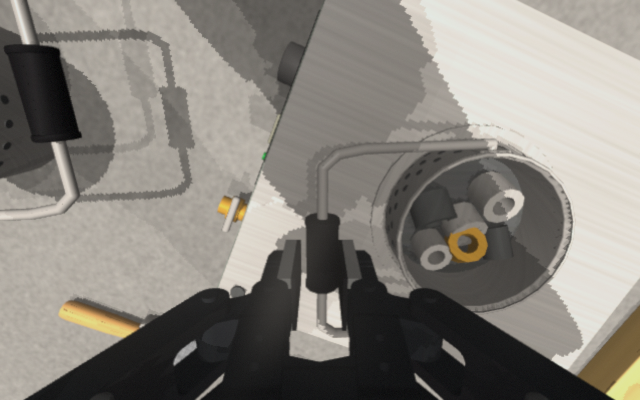

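Emit:
send_rows:
  moves:
    - [0,0,0,0]
    - [0,0,0,0]
    - [0,0,0,0]
  claw: -0.8

```text
clock: 6.1
eef_pos: [0.4889, -0.2391, 0.1482]
tool_rot: [0.532, 0.847, 0.0, 0.0]
ft_force: [-0.3, 0.6, 0.5]
grip_width: 0.0088
```

```bash
python3 - <<'E'
from h import *
T,o=pose();print(T.round(4),o['clock'],o['grip_width'],o['ft_force'])
H=np.array([.5665,-.2012]);n=np.array([.9005,.435])
g=T[:3,3]+[0,0,.0192]; d=(H-g[:2])@n; h=g[2]-.142
print(d,h,np.hypot(d,h)); a0=np.arctan2(h,d); print('a0',a0)
a=np.linspace(a0,np.pi/2,20); y=d-.09*np.cos(a); zz=h-.09*np.sin(a)  # tool-y+, tool z down neg
print(np.c_[np.diff(y),np.diff(zz)].round(4).tolist(), y[-1],zz[-1])
E
```

```text
[[-0.435   0.9004  0.      0.4889]
 [ 0.9004  0.435   0.     -0.2391]
 [ 0.      0.     -1.      0.1482]
 [ 0.      0.      0.      1.    ]] 6.1 0.008838934194417454 [-0.25659133  0.60921701  0.48664087]
0.08633572071511968 0.025407623989537748 0.08999668898461143
a0 0.28620883627626237
[[0.0019, -0.0058], [0.0023, -0.0056], [0.0027, -0.0055], [0.003, -0.0053], [0.0034, -0.0051], [0.0037, -0.0048], [0.004, -0.0046], [0.0043, -0.0043], [0.0046, -0.004], [0.0049, -0.0036], [0.0051, -0.0033], [0.0053, -0.003], [0.0055, -0.0026], [0.0057, -0.0022], [0.0058, -0.0018], [0.0059, -0.0014], [0.006, -0.001], [0.0061, -0.0006], [0.0061, -0.0002]] 0.08633572071511968 -0.06459237601046225
```

```bash
python3 - <<'E'
from h import *
grab('wrist','wrist5');grab('scene','scene5')
T,o=pose();print(o['clock'],o['grip_width'],o['ft_force'])
z=load('wrist5');cv2.imwrite('pics/wc5.png',cv2.resize(z['im'][180:340,220:420],None,fx=4,fy=3.7,interpolation=2))
P=cloud(z)
for p in[(322,230),(322,250),(322,270),(322,285),(322,205)]:print(p,P[p[1],p[0]])
z=load('scene5');cv2.imwrite('pics/sc5.png',cv2.resize(z['im'][150:210,270:330],None,fx=9,fy=9,interpolation=2))
E
```

```text
6.2 0.008521554293195911 [0.76655395 0.11840663 0.79744993]
(322, 230) [ 0.483876   -0.22740969  0.17040957]
(322, 250) [ 0.48804634 -0.23601055  0.17159198]
(322, 270) [ 0.49254268 -0.24526554  0.17185884]
(322, 285) [ 0.49625172 -0.25288453  0.1712244 ]
(322, 205) [ 0.4793021  -0.21791239  0.16559048]
```

View pics/wc5.png

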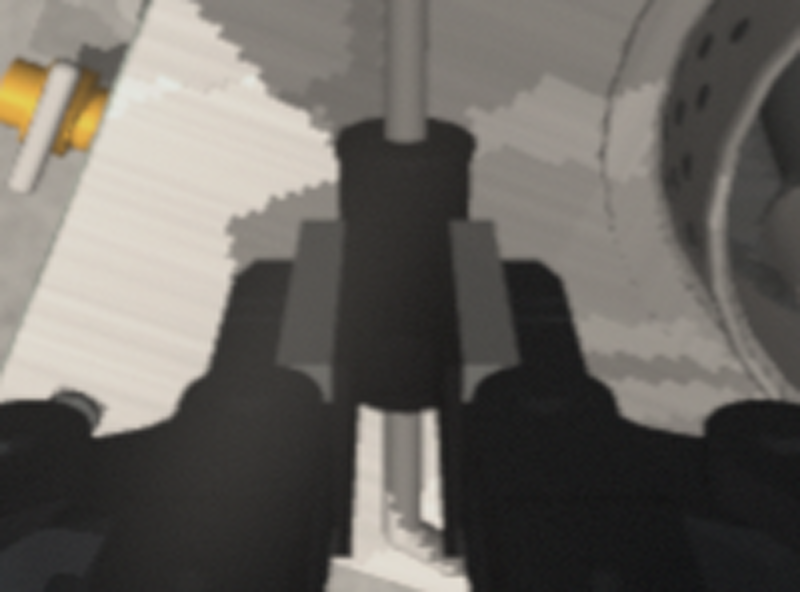

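View pics/sc5.png

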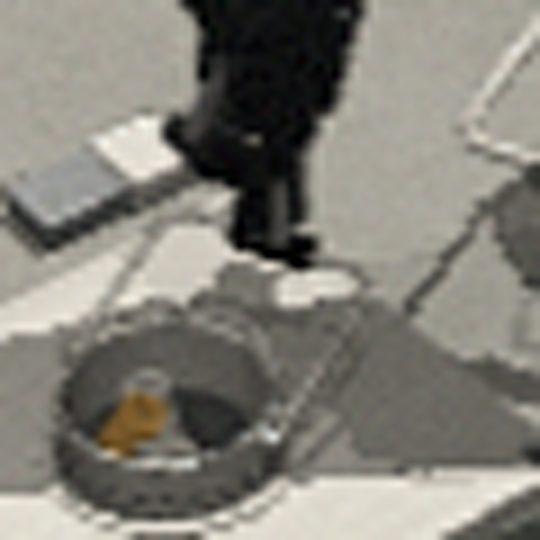

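Emit:
send_rows:
  moves:
    - [0,0,0,0]
    - [0,0,0,0]
    - [0,0,0,0]
  claw: -1

```text
clock: 6.5
eef_pos: [0.4888, -0.2391, 0.1482]
tool_rot: [0.532, 0.847, -0.0, -0.0]
ft_force: [0.5, 0.3, 0.8]
grip_width: -0.0001
```

```bash
python3 - <<'E'
from h import *
grab('wrist','wrist6')
T,o=pose();print(o['clock'],o['grip_width'],o['ft_force'])
z=load('wrist6');cv2.imwrite('pics/wc6.png',cv2.resize(z['im'][180:340,220:420],None,fx=4,fy=3.7,interpolation=2))
E
```

```text
6.55 0.00021732656706532647 [-0.3786422  -0.70714754 -0.23637574]
```

View pics/wc6.png

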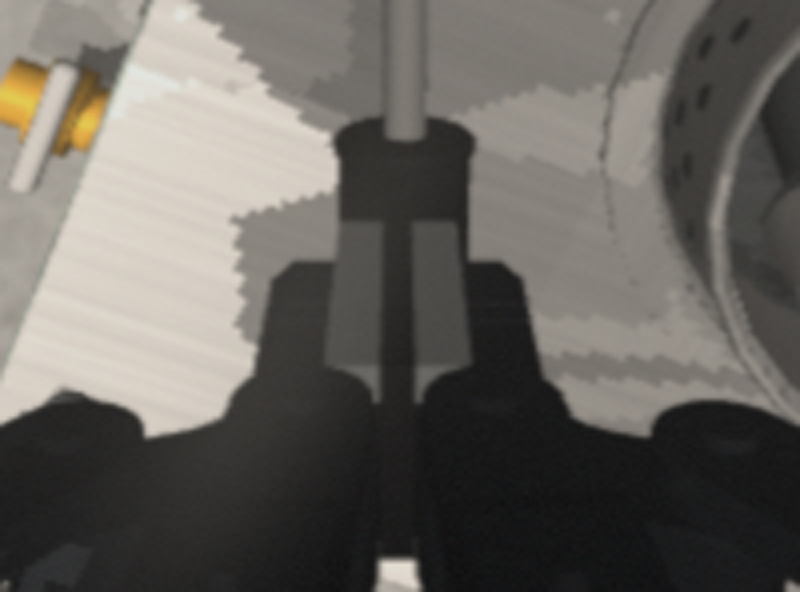

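```bash
python3 - <<'E'
from h import *
z=load('wrist6');T,o=pose();P=cloud(z)
L=(P-T[:3,3])@T[:3,:3]
for p in[(309,242),(309,255),(309,268),(309,276),(333,242),(333,268),(322,215),(322,225),(322,232),(345,255),(350,280),(295,270)]:print(p,(1000*L[p[1],p[0]]).round(1),z['d'][p[1],p[0]])
for x in(11,0,-11):
  for h in (0,-5,-10,-20,-30,-40): print(x,h,proj(z,T[:3,3]+T[:3,:3]@np.array([x,0,h])/1000).round(0))
E
```

```text
(309, 242) [  9.9  -5.3 -29.2] 0.14850879
(309, 255) [  9.6  -4.9 -41.2] 0.13712914
(309, 268) [ 10.2  -4.6 -52.8] 0.12584424
(309, 276) [  9.4  -4.5 -57.2] 0.12185512
(333, 242) [ 10.2   5.4 -29.8] 0.14782113
(333, 268) [  9.4   4.5 -51.5] 0.12729412
(322, 215) [ 18.1   0.6 -16.8] 0.15797555
(322, 225) [ 15.8   0.5 -23.6] 0.15214019
(322, 232) [ 12.4   0.5 -23.8] 0.15296195
(345, 255) [  5.9  10.4 -33.9] 0.14515676
(350, 280) [ 11.    9.9 -62.7] 0.116168894
(295, 270) [  6.4 -10.3 -47.7] 0.13186307
11 0 [[321. 217.]]
11 -5 [[321. 220.]]
11 -10 [[321. 224.]]
11 -20 [[321. 232.]]
11 -30 [[321. 240.]]
11 -40 [[321. 251.]]
0 0 [[321. 236.]]
0 -5 [[321. 240.]]
0 -10 [[321. 244.]]
0 -20 [[321. 253.]]
0 -30 [[321. 263.]]
0 -40 [[321. 274.]]
-11 0 [[321. 254.]]
-11 -5 [[321. 259.]]
-11 -10 [[321. 263.]]
-11 -20 [[321. 273.]]
-11 -30 [[321. 284.]]
-11 -40 [[321. 297.]]
```

Emit:
send_rows:
  moves:
    - [0,0,0,0]
    - [0,0,0,0]
    - [0,0,0,0]
    - [0,0,0,0]
  claw: -0.2

```text
clock: 6.95
eef_pos: [0.4889, -0.2391, 0.1482]
tool_rot: [0.532, 0.847, 0.0, 0.0]
ft_force: [-0.6, 0.2, 0.3]
grip_width: 0.0344
```

Emit:
send_rows:
  moves:
    - [0,0,0.007,0]
    - [0,0,0.007,0]
    - [0,0,0.007,0]
    - [0,0,0.007,0]
    - [0,0,0,0]
    - [0,0,0,0]

```text
clock: 7.55
eef_pos: [0.4887, -0.239, 0.1199]
tool_rot: [0.532, 0.847, -0.0, -0.0]
ft_force: [0.4, -0.1, 0.6]
grip_width: 0.0342
```

```bash
python3 - <<'E'
from h import *
grab('wrist','wrist7');grab('scene','scene7')
z=load('wrist7');T,o=pose();P=cloud(z);print(T.round(4),o['clock'],o['grip_width'],o['ft_force'])
cv2.imwrite('pics/wc7.png',cv2.resize(z['im'][180:380,200:440],None,fx=3.3,fy=3,interpolation=2))
L=(P-T[:3,3])@T[:3,:3]
for r in (240,250,255,260,265,270): print(r,[(1000*L[r,c]).round(0).tolist() for c in (295,305,322,340,350)])
s=load('scene7');cv2.imwrite('pics/sc7.png',cv2.resize(s['im'][150:210,270:330],None,fx=9,fy=9,interpolation=2))
E
```

```text
[[-4.350e-01  9.004e-01  4.000e-04  4.891e-01]
 [ 9.004e-01  4.350e-01 -2.000e-04 -2.392e-01]
 [-4.000e-04  3.000e-04 -1.000e+00  1.204e-01]
 [ 0.000e+00  0.000e+00  0.000e+00  1.000e+00]] 7.65 0.0341321456599934 [-0.78296381  0.50824935 -0.28054878]
240 [[-2.0, -14.0, 1.0], [17.0, -7.0, -41.0], [19.0, 0.0, -45.0], [17.0, 7.0, -41.0], [-2.0, 16.0, 1.0]]
250 [[-8.0, -14.0, 1.0], [16.0, -6.0, -49.0], [16.0, 0.0, -49.0], [15.0, 7.0, -46.0], [-8.0, 16.0, 0.0]]
255 [[-11.0, -14.0, 1.0], [14.0, -6.0, -48.0], [15.0, 0.0, -51.0], [11.0, 7.0, -43.0], [-11.0, 16.0, 1.0]]
260 [[-15.0, -14.0, 2.0], [11.0, -7.0, -47.0], [13.0, 0.0, -51.0], [9.0, 7.0, -42.0], [-14.0, 16.0, 1.0]]
265 [[-17.0, -14.0, 0.0], [9.0, -7.0, -48.0], [11.0, 0.0, -50.0], [6.0, 7.0, -42.0], [-18.0, 16.0, 2.0]]
270 [[-20.0, -14.0, 1.0], [7.0, -7.0, -47.0], [9.0, 0.0, -51.0], [-20.0, 10.0, 1.0], [-20.0, 16.0, -0.0]]
```

View pics/wc7.png

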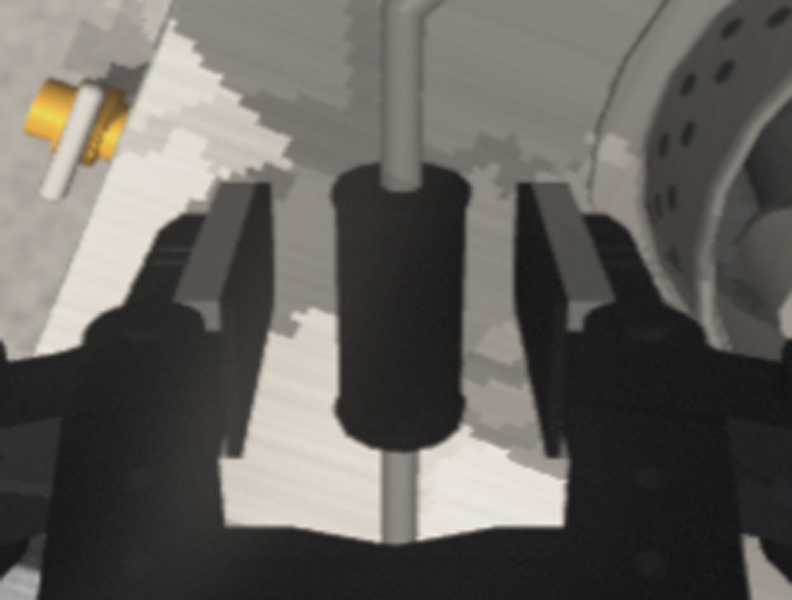

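View pics/sc7.png

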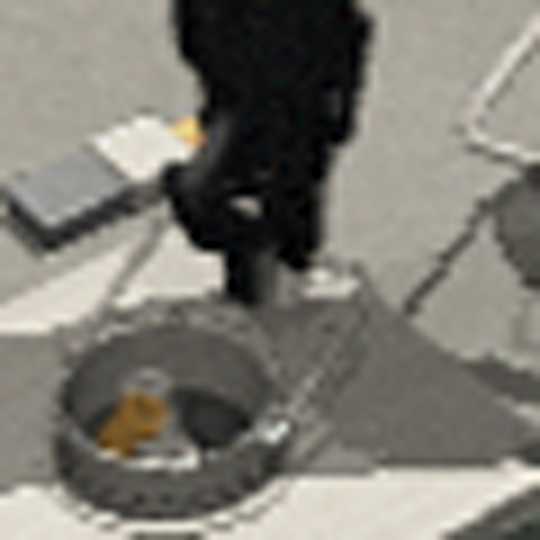

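Emit:
send_rows:
  moves:
    - [0,0.0006,0,0]
    - [0,0,0,0]
    - [0,0,0,0]
    - [0,0,0,0]
  claw: -0.6

```text
clock: 8.05
eef_pos: [0.4895, -0.2389, 0.1204]
tool_rot: [0.532, 0.847, -0.0, 0.0]
ft_force: [-0.4, -0.3, -0.7]
grip_width: 0.017
```

Emit:
send_rows:
  moves:
    - [0,0,0,0]
    - [0,0,0,0]
  claw: -0.7

```text
clock: 8.25
eef_pos: [0.4895, -0.2389, 0.1203]
tool_rot: [0.532, 0.847, 0.0, 0.0]
ft_force: [0.4, -0.1, 0.0]
grip_width: 0.0142
```

```bash
python3 - <<'E'
from h import *
grab('wrist','wrist8')
z=load('wrist8');T,o=pose();P=cloud(z);print(T.round(4),o['clock'],o['grip_width'],o['ft_force'])
cv2.imwrite('pics/wc8.png',cv2.resize(z['im'][100:340,200:600],None,fx=2,fy=2,interpolation=2))
L=(P-T[:3,3])@T[:3,:3]
for r in (245,250,255): print(r,[(1000*L[r,c]).round(0).tolist() for c in (310,322,335)])
E
```

```text
[[-4.349e-01  9.005e-01  2.000e-04  4.896e-01]
 [ 9.005e-01  4.349e-01 -1.000e-04 -2.389e-01]
 [-2.000e-04  2.000e-04 -1.000e+00  1.203e-01]
 [ 0.000e+00  0.000e+00  0.000e+00  1.000e+00]] 8.3 0.014263318862063711 [0.613596   0.34281202 0.36846178]
245 [[17.0, -4.0, -47.0], [16.0, 0.0, -46.0], [17.0, 5.0, -47.0]]
250 [[16.0, -4.0, -50.0], [16.0, 0.0, -50.0], [15.0, 5.0, -48.0]]
255 [[14.0, -4.0, -49.0], [15.0, 0.0, -52.0], [12.0, 5.0, -47.0]]
```

View pics/wc8.png

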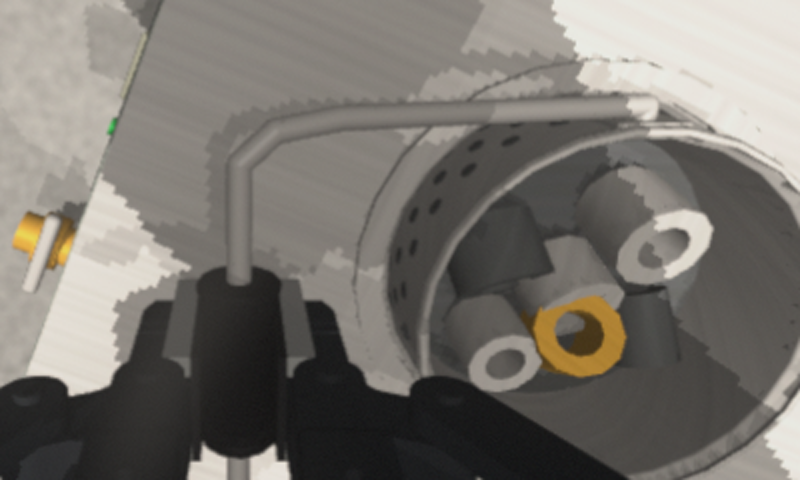

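Emit:
send_rows:
  moves:
    - [0,0,0,0]
    - [0,0,0,0]
    - [0,0.0019,-0.0058,0]
    - [0,0.0023,-0.0056,0]
    - [0,0.0027,-0.0055,0]
    - [0,0.003,-0.0053,0]
    - [0,0,0,0]
  claw: -1

```text
clock: 9.0
eef_pos: [0.499, -0.2348, 0.1436]
tool_rot: [0.531, 0.847, -0.0, 0.001]
ft_force: [-3.7, -1.5, 1.4]
grip_width: 0.0142
```

```bash
python3 - <<'E'
from h import *
for i in range(3):
    grab('wrist','wrist9');T,o=pose();print(o['clock'],o['grip_width'],o['ft_force'].round(2),(T[:3,:3].T@o['ft_force']).round(2))
z=load('wrist9');print(T.round(4))
cv2.imwrite('pics/wc9.png',cv2.resize(z['im'][100:340,200:600],None,fx=2,fy=2,interpolation=2))
E
```

```text
9.05 0.014653839712264739 [-2.74 -2.26  2.19] [-0.85 -3.45 -2.19]
9.1 0.014518988634521382 [-3.62 -2.2   2.74] [-0.41 -4.22 -2.73]
9.15 0.01413680376681841 [-3.17 -1.36  1.57] [ 0.15 -3.45 -1.57]
[[-4.347e-01  9.006e-01 -1.000e-03  4.978e-01]
 [ 9.006e-01  4.347e-01 -9.000e-04 -2.349e-01]
 [-3.000e-04 -1.200e-03 -1.000e+00  1.426e-01]
 [ 0.000e+00  0.000e+00  0.000e+00  1.000e+00]]
```

View pics/wc9.png

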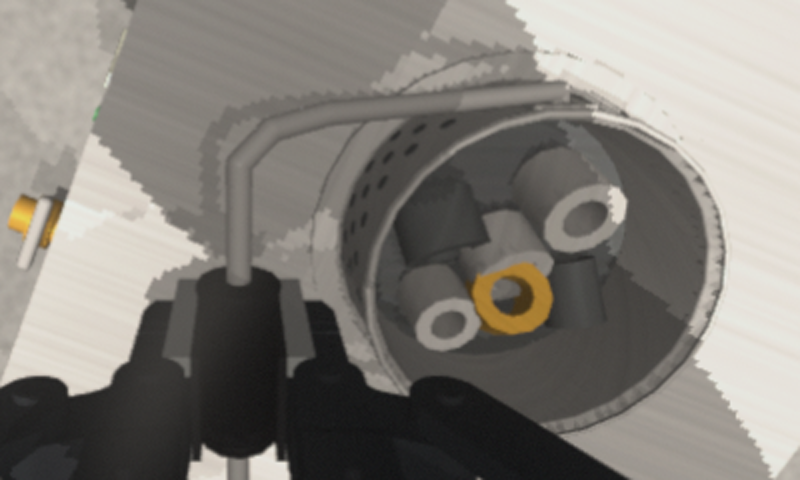

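Emit:
send_rows:
  moves:
    - [0,-0.001,-0.0005,0]
    - [0,0,0,0]

```text
clock: 9.35
eef_pos: [0.4973, -0.2351, 0.1427]
tool_rot: [0.532, 0.847, 0.0, -0.0]
ft_force: [-2.0, -1.4, 0.4]
grip_width: 0.014
```

```bash
cat > f.py <<'E'
from h import *
import sys
n=sys.argv[1]
F=[]
for i in range(2):
    grab('wrist',n);T,o=pose();F.append(T[:3,:3].T@o['ft_force'])
print(o['clock'],o['grip_width'].round(4),np.mean(F,0).round(2),T[:3,3].round(4))
z=load(n);P=cloud(z)
E
python3 f.py w10
```

```text
Traceback (most recent call last):
  File "f.py", line 7, in <module>
    print(o['clock'],o['grip_width'].round(4),np.mean(F,0).round(2),T[:3,3].round(4))
                     ^^^^^^^^^^^^^^^^^^^^^
AttributeError: 'float' object has no attribute 'round'
```

```bash
sed -i "s/o\['grip_width'\].round(4)/round(o['grip_width'],4)/" f.py; python3 - <<'E'
from h import *
z=load('w10');T,o=pose();print(o['clock'],T[:3,3].round(4),T[:3,:3].T@o['ft_force'])
cv2.imwrite('pics/wc10.png',cv2.resize(z['im'][110:330,340:580],None,fx=3.3,fy=2.7,interpolation=2))
E
```

```text
9.45 [ 0.4974 -0.235   0.1427] [ 0.50521633 -2.72319323 -0.30640882]
```

View pics/wc10.png

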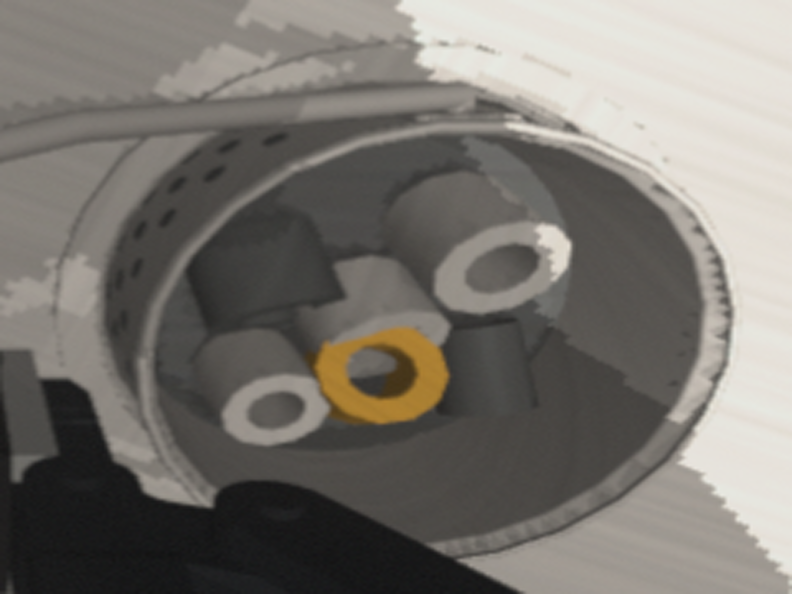

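```bash
cat > fit.py <<'E'
from h import *
from scipy.optimize import least_squares
def circ(w,pts,z,r=None):
    p=plane(w,pts,z)[:,:2]
    if r is None: s=least_squares(lambda q:np.hypot(p[:,0]-q[0],p[:,1]-q[1])-q[2],[.567,-.2,.047],loss='soft_l1',f_scale=.001)
    else: s=least_squares(lambda q:np.hypot(p[:,0]-q[0],p[:,1]-q[1])-r,[.567,-.2],loss='soft_l1',f_scale=.001)
    return s.x,(s.fun*1000).round(1)
E
python3 - <<'E'
from fit import *
w=load('w10'); f=lambda a:np.array(a,float)/[3.3,2.7]+[340-.3,110-.3]
rim=f([(137,370),(150,310),(185,255),(240,200),(320,150),(400,130),(680,195),(725,265),(735,320),(722,390),(680,450),(600,515),(500,552)])
print(circ(w,rim,.149),circ(w,rim,.149,.047))
op=f([(58,330),(65,270),(90,210),(135,150),(200,100),(280,62),(400,40),(480,45)])
print(circ(w,op,.12),circ(w,op,.12,.048))
E
```

```text
(array([ 0.56813616, -0.20262965,  0.04613086]), array([ 0.2,  0.1, -0.5, -0.2,  0.6,  0.1, -0.1, -0.3, -0.1,  0.4,  0. ,
        0.3, -0.4])) (array([ 0.56809993, -0.20341205]), array([-1.1, -1. , -1.3, -0.9,  0.2, -0.2, -0.2, -0.6, -0.5, -0.2, -0.8,
       -0.8, -1.7]))
(array([ 0.5706911 , -0.20152275,  0.05825451]), array([ 0.3, -0.2, -0.3,  0. ,  0. ,  0.2,  0.1, -0.2])) (array([ 0.55997658, -0.19697132]), array([ 4.6,  1.8, -0.2, -1.1, -1.3, -0.4,  1.7,  3.6]))
```

```bash
python3 -c "
import numpy as np
a=np.linspace(.522,np.pi/2,17);print(np.c_[.09*-np.diff(np.cos(a)),-.09*np.diff(np.sin(a))].round(4).tolist())"
```

```text
[[0.0031, -0.005], [0.0034, -0.0048], [0.0037, -0.0046], [0.004, -0.0043], [0.0043, -0.004], [0.0046, -0.0037], [0.0048, -0.0034], [0.005, -0.0031], [0.0052, -0.0028], [0.0054, -0.0024], [0.0055, -0.0021], [0.0056, -0.0017], [0.0057, -0.0013], [0.0058, -0.001], [0.0059, -0.0006], [0.0059, -0.0002]]
```

Emit:
send_rows:
  moves:
    - [0,0.0027,-0.005,0]
    - [0,0.0034,-0.0048,0]
    - [0,0.0037,-0.0046,0]
    - [0,0,0,0]

```text
clock: 9.85
eef_pos: [0.5074, -0.2305, 0.1585]
tool_rot: [0.531, 0.847, 0.0, 0.001]
ft_force: [-1.8, -1.1, 1.5]
grip_width: 0.0138
```

```bash
python3 f.py w11
```

```text
9.95 0.0141 [-0.38 -1.56 -1.75] [ 0.5069 -0.2307  0.1579]
```

Emit:
send_rows:
  moves:
    - [0,0.0038,-0.0048,0]
    - [0,0.0043,-0.0042,0]
    - [0,0.0046,-0.0038,0]
    - [0,0,0,0]

```text
clock: 10.35
eef_pos: [0.519, -0.2248, 0.1708]
tool_rot: [0.531, 0.847, 0.0, 0.001]
ft_force: [1.0, -0.6, 0.1]
grip_width: 0.0141
```

```bash
python3 f.py w12
```

```text
10.45 0.0141 [-0.62  0.48  0.41] [ 0.5183 -0.225   0.1703]
```

Emit:
send_rows:
  moves:
    - [0,0.0048,-0.0034,0]
    - [0,0.005,-0.0031,0]
    - [0,0.0052,-0.0028,0]
    - [0,0.0054,-0.0024,0]
    - [0,0,0,0]

```text
clock: 10.95
eef_pos: [0.5373, -0.216, 0.1825]
tool_rot: [0.531, 0.847, 0.0, 0.001]
ft_force: [0.9, -0.5, 2.3]
grip_width: 0.0139
```

```bash
python3 f.py w13
```

```text
11.05 0.0144 [-1.32 -0.26 -1.94] [ 0.5367 -0.2163  0.1823]
```

Emit:
send_rows:
  moves:
    - [0,0.0055,-0.0027,0]
    - [0,0.0056,-0.002,0]
    - [0,0.0057,-0.0013,0]
    - [0,0.0058,-0.001,0]
    - [0,0,0,0]

```text
clock: 11.55
eef_pos: [0.5574, -0.206, 0.1887]
tool_rot: [0.531, 0.847, 0.0, 0.0]
ft_force: [1.7, -0.2, -0.1]
grip_width: 0.0141
```

```bash
python3 f.py w14; python3 -c "
from h import *
cv2.imwrite('pics/w14b.png',load('w14')['im'])"
```

```text
11.65 0.0139 [-0.88  0.95  0.6 ] [ 0.5569 -0.2062  0.1888]
```

View pics/w14.png

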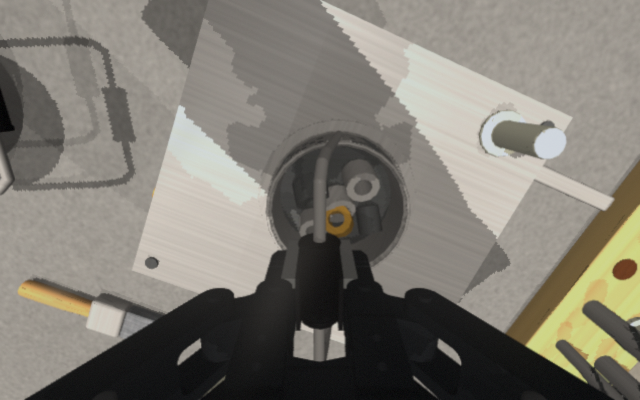

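```bash
python3 -c "
from h import *
cv2.imwrite('pics/wc14.png',cv2.resize(load('w14')['im'][110:280,250:430],None,fx=4,fy=3.5,interpolation=2))"
```

```text
(no output)
```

View pics/wc14.png

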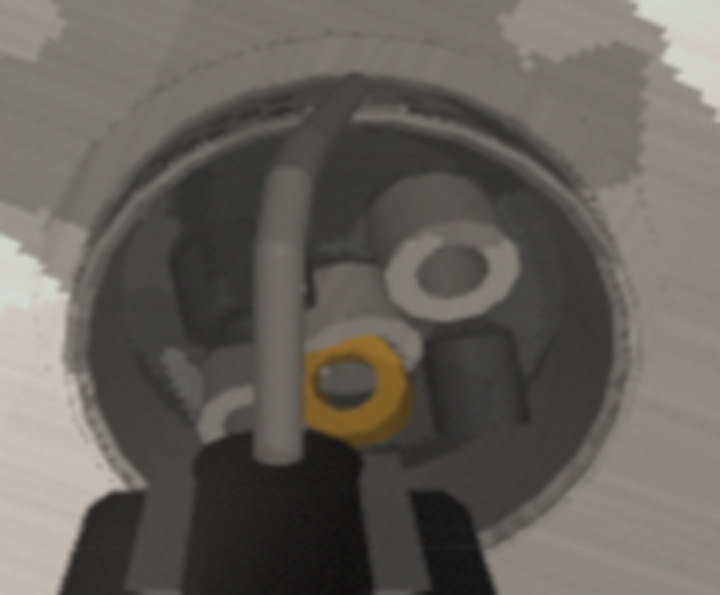

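```bash
python3 - <<'E'
from fit import *
w=load('w14'); f=lambda a:np.array(a,float)/[4,3.5]+[250-.4,110-.4]
rim=f([(68,340),(75,290),(100,230),(150,175),(220,130),(500,140),(570,190),(615,250),(635,320),(630,390),(600,460),(550,515),(495,548),(80,400),(105,460),(140,500)])
c,r=circ(w,rim,.149); print(c,r)
T,o=pose(); print(T.round(4)); l=T[:3,:3].T@(np.r_[c[:2],.142]-T[:3,3]); print('hinge in tool',l*1000)
# bar center from wire pixel below bend, above tube
for px,zz in (((279,400),.232),((352,80),.142)):
    p=plane(w,f([px]),zz)[0]; print(T[:3,:3].T@(p-T[:3,3])*1000)
E
```

```text
[ 0.56747461 -0.20163219  0.04628291] [-0.1  0.   0.5  0.5  0.8 -0.3 -0.4 -0.3 -0.4 -0.2  0.3  0.7  0.6 -0.9
 -0.3 -0.4]
[[-4.355e-01  9.002e-01  4.000e-04  5.569e-01]
 [ 9.002e-01  4.355e-01  2.000e-04 -2.062e-01]
 [ 0.000e+00  5.000e-04 -1.000e+00  1.888e-01]
 [ 0.000e+00  0.000e+00  0.000e+00  1.000e+00]]
hinge in tool [-0.5001269  11.49638185 46.76192008]
[ 24.07394541  -0.45660973 -43.24274566]
[49.55661585 11.00694024 46.76350085]
```

Emit:
send_rows:
  moves:
    - [0,0.0057,-0.0006,0]
    - [0,0.0057,-0.0002,0]
    - [0,0,0,0]
    - [0,0,0,0]

```text
clock: 12.05
eef_pos: [0.5671, -0.2013, 0.1896]
tool_rot: [0.531, 0.847, 0.0, 0.0]
ft_force: [1.7, -0.5, -0.7]
grip_width: 0.014
```

```bash
python3 f.py w15;python3 -c "
from h import *
grab('scene','scene15')
cv2.imwrite('pics/wc15.png',cv2.resize(load('w15')['im'][110:280,230:410],None,fx=4,fy=3.5,interpolation=2))
cv2.imwrite('pics/sc15.png',cv2.resize(load('scene15')['im'][150:220,250:340],None,fx=8,fy=8,interpolation=2))
"
```

```text
12.15 0.0141 [-0.44  0.67  1.09] [ 0.5668 -0.2014  0.1896]
```

View pics/wc15.png

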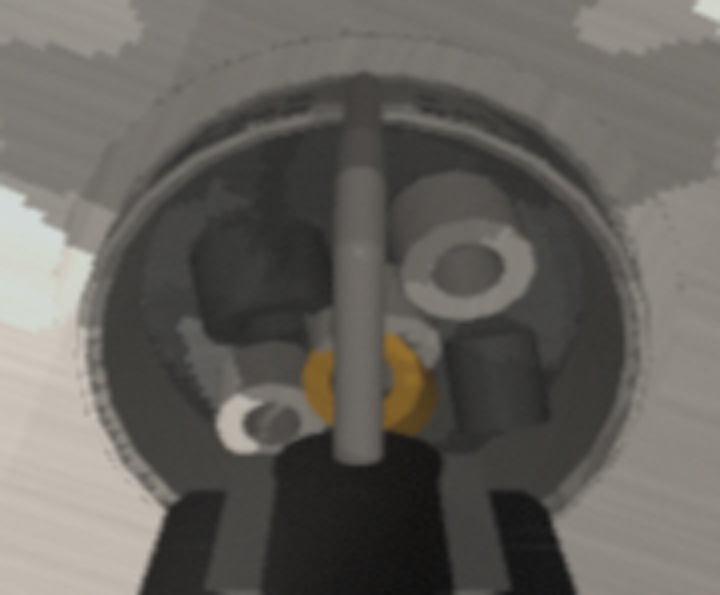

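View pics/sc15.png

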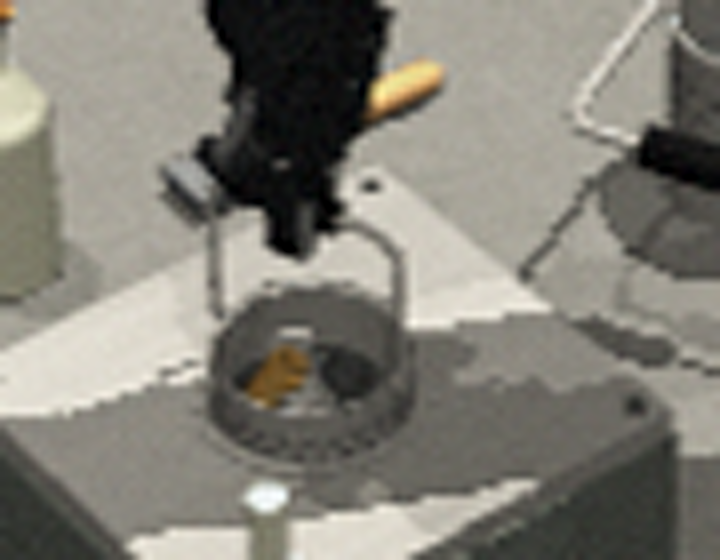

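Emit:
send_rows:
  moves:
    - [0,0.0004,-0.002,0]
    - [0,0,-0.003,0]
    - [0,0,-0.003,0]
    - [0,0,0,0]

```text
clock: 12.6
eef_pos: [0.5672, -0.2014, 0.198]
tool_rot: [0.532, 0.847, 0.0, 0.0]
ft_force: [-0.3, 0.3, -4.4]
grip_width: 0.0142
```

```bash
python3 f.py w16;python3 -c "
from h import *
z=load('top0');cv2.imwrite('pics/ta.png',cv2.resize(z['im'][125:225,190:280],None,fx=6,fy=6,interpolation=2))
z=load('scene0');cv2.imwrite('pics/sa.png',cv2.resize(z['im'][220:320,300:400],None,fx=6,fy=6,interpolation=2))
"
```

```text
12.7 0.0144 [-0.57 -0.3   4.76] [ 0.5671 -0.2014  0.1976]
```

View pics/ta.png

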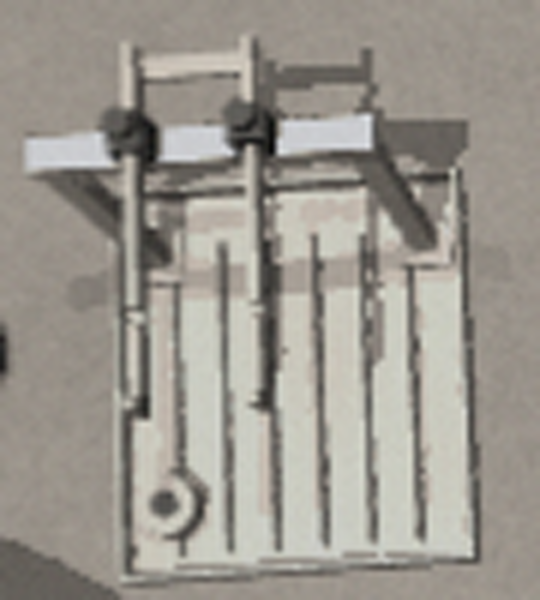

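View pics/sa.png

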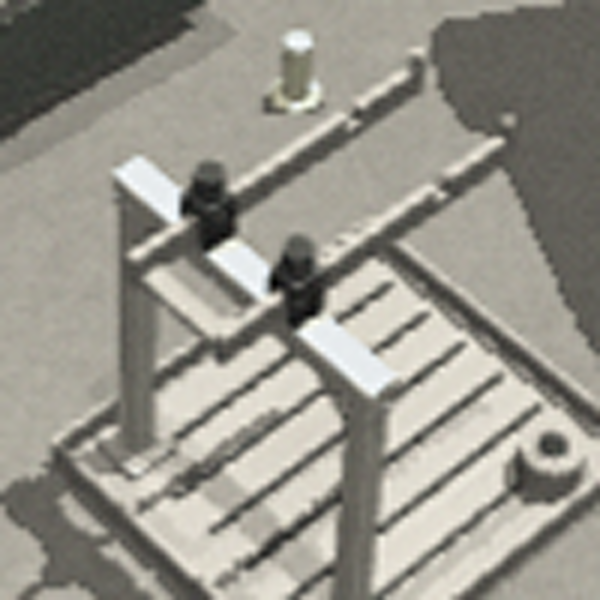

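```bash
python3 - <<'E'
from h import *
t=load('top0'); s=load('scene0')
ft=lambda a:np.array(a,float)/6+[190-.4,125-.4]; fs=lambda a:np.array(a,float)/6+[300-.4,220-.4]
A=plane(t,ft([(131,180),(133,312),(137,405),(251,180),(257,308),(262,403)]),.2575)
print(A.round(4)); B=plane(s,fs([(352,120),(420,62),(438,190),(506,128)]),.2575);print(B.round(4))
for i,j in((0,2),(3,5)):
    d=A[i]-A[j]; print(np.degrees(np.arctan2(d[1],d[0])))
print(np.linalg.norm(A[1]-A[2]),np.linalg.norm(A[4]-A[5]),np.linalg.norm(B[0]-B[1]),np.linalg.norm(B[2]-B[3]),np.linalg.norm(B[0]-B[2]),np.linalg.norm(A[1]-A[4]))
E
```

```text
[[0.6339 0.2711 0.2575]
 [0.5624 0.2648 0.2575]
 [0.5129 0.259  0.2575]
 [0.6354 0.2073 0.2575]
 [0.5662 0.1996 0.2575]
 [0.5157 0.1937 0.2575]]
[[0.5721 0.2099 0.2575]
 [0.5176 0.1987 0.2575]
 [0.5669 0.2718 0.2575]
 [0.5118 0.26   0.2575]]
5.7135709747369505
6.468299875566174
0.049805682214577214 0.050846912446180025 0.05562179093912918 0.05639682260702819 0.06216529722335147 0.065305070841292
```

Emit:
send_rows:
  moves:
    - [0,0,-0.004,0]
    - [0,0,-0.006,0]
    - [0,0,-0.008,0]
    - [0,0,-0.009,0]
    - [0,0,-0.01,0]
    - [0,0,-0.01,0]
    - [0,0,-0.01,0]
    - [0,0,-0.008,0]
    - [0,0,-0.006,0]
    - [0,0,-0.004,0]
    - [0,0,-0.002,0]
    - [0,0,0,0]

```text
clock: 13.9
eef_pos: [0.5671, -0.2014, 0.2746]
tool_rot: [0.532, 0.847, -0.0, -0.0]
ft_force: [0.3, 0.5, -5.1]
grip_width: 0.0143
```

```bash
python3 f.py w17;python3 -c "
from h import *
grab('scene','scene17')
cv2.imwrite('pics/sc17.png',cv2.resize(load('scene17')['im'][120:220,230:340],None,fx=6,fy=6,interpolation=2))
"
```

```text
14.0 0.0143 [-0.08  0.34  4.08] [ 0.5669 -0.2013  0.2741]
```

View pics/sc17.png

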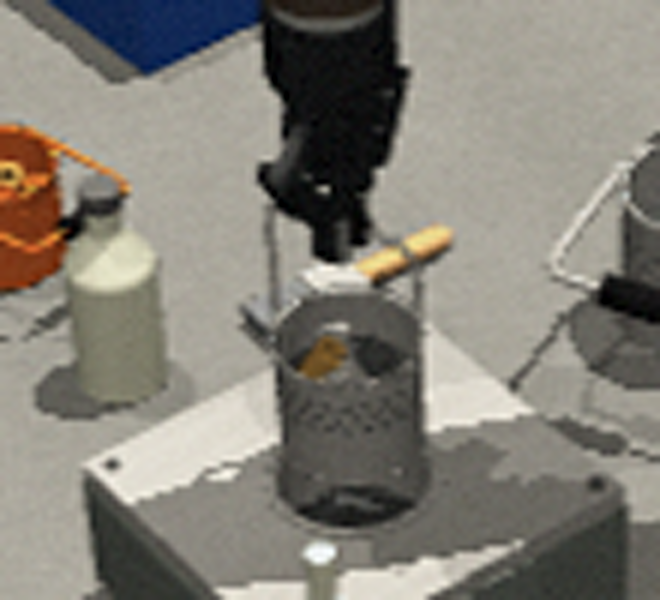

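View pics/w17.png

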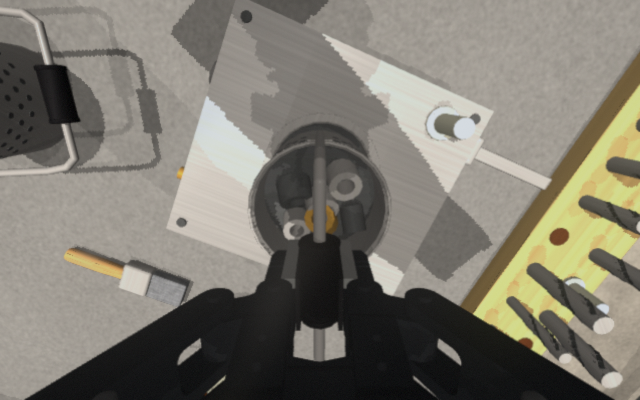

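Emit:
send_rows:
  moves:
    - [0.004,0,0,0]
    - [0.008,0.001,0,0]
    - [0.012,0.002,0,0]
    - [0.017,0.003,0,0]
    - [0.022,0.003,0,0]
    - [0.026,0.004,0,0]
    - [0.03,0.004,0,0]
    - [0.033,0.005,0,0]
    - [0.034,0.005,0,0]
    - [0.034,0.005,0,0]
    - [0.034,0.005,0,0]
    - [0.034,0.005,0,0]
    - [0.033,0.005,0,0]
    - [0.03,0.004,0,0]
    - [0.026,0.003,0,0]
    - [0.022,0.003,0,0]
    - [0.017,0.002,0,0]
    - [0.012,0.001,0,0]
    - [0.008,0.001,0,0]
    - [0.004,0,0,0]

```text
clock: 16.05
eef_pos: [0.4301, 0.222, 0.2747]
tool_rot: [0.531, 0.847, 0.0, 0.0]
ft_force: [-0.7, -0.7, -4.4]
grip_width: 0.0144
```

Emit:
send_rows:
  moves:
    - [0,0,0,0.2]
    - [0,0,0,0.35]
    - [0,0,0,0.5]
    - [0,0,0,0.6]
    - [0,0,0,0.6]
    - [0,0,0,0.5]
    - [0,0,0,0.35]
    - [0,0,0,0.2]
    - [0,0,0,0.1]
    - [0,0,0,0]

```text
clock: 17.05
eef_pos: [0.4308, 0.221, 0.2746]
tool_rot: [0.667, 0.745, -0.0, 0.0]
ft_force: [-0.4, 0.3, -4.6]
grip_width: 0.0142
```

```bash
python3 f.py w18;python3 -c "
from h import *
grab('scene','scene18');grab('top','top18')
cv2.imwrite('pics/sc18.png',cv2.resize(load('scene18')['im'][150:340,280:500],None,fx=3.5,fy=3.1,interpolation=2))
print(pose()[0].round(4))
"
```

```text
17.15 0.014 [0.31 0.61 4.18] [0.4307 0.2212 0.2746]
[[-1.099e-01  9.939e-01 -1.000e-04  4.306e-01]
 [ 9.939e-01  1.099e-01 -1.000e-04  2.213e-01]
 [-0.000e+00 -1.000e-04 -1.000e+00  2.746e-01]
 [ 0.000e+00  0.000e+00  0.000e+00  1.000e+00]]
```

View pics/sc18.png

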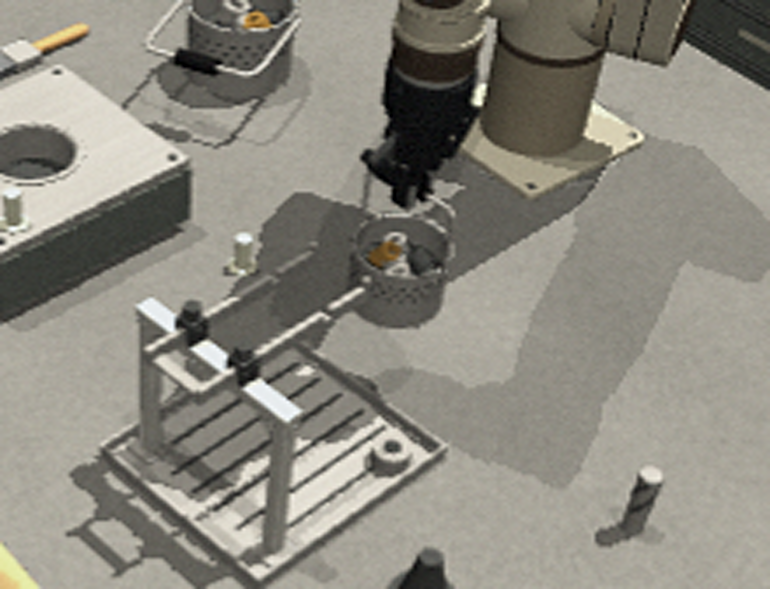

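View pics/w18.png

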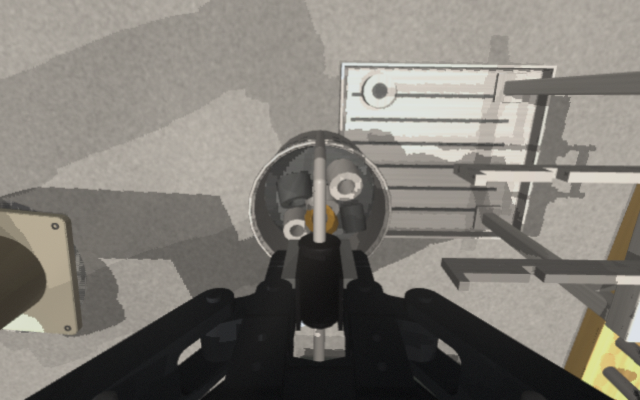

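View pics/top18.png

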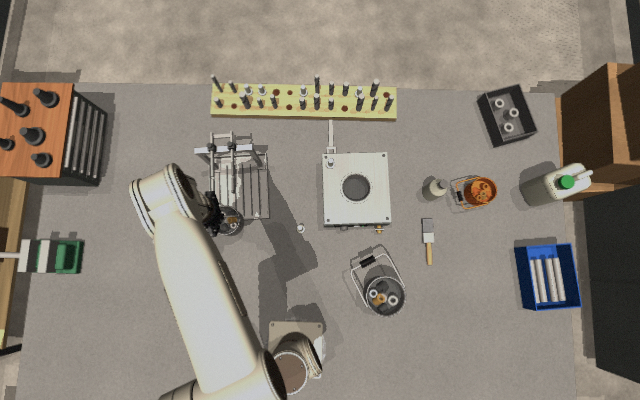

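```bash
python3 -c "
from h import *
cv2.imwrite('pics/wc18.png',cv2.resize(load('w18')['im'][150:300,430:630],None,fx=4,fy=4,interpolation=2))
"
```

```text
(no output)
```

View pics/wc18.png

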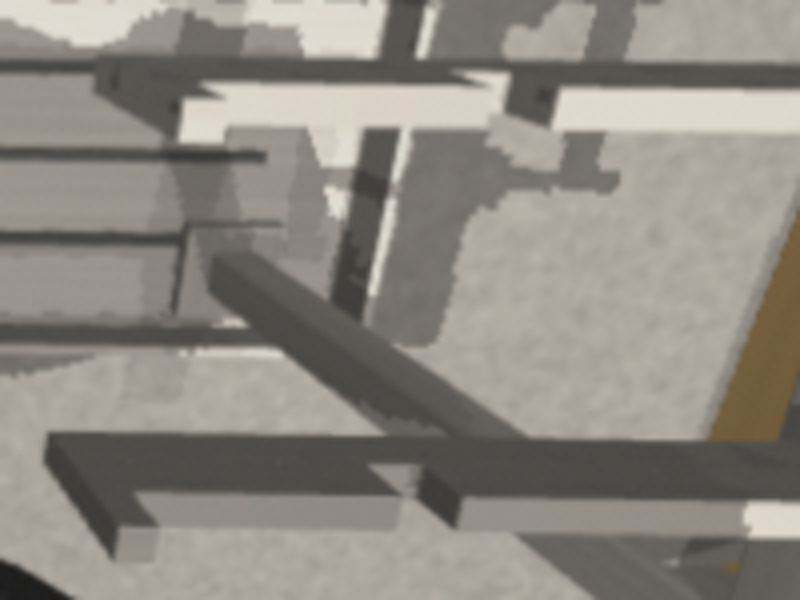

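```bash
cat > nf.py <<'E'
from h import *
def report(w,f,T,low,upp,G=.0437):
    # each: (left notch edge, right notch edge, arm far point) on top-surface centreline
    T=np.array(T)
    for nm,pts in(('low',low),('upp',upp)):
        p=plane(w,f(pts),.2575); l=(p-T[:3,3])@T[:3,:3]
        print(nm,p[:,:2].round(4).tolist(),'tool mm',(l*1000).round(1)[:,:2].tolist())
E
python3 - <<'E'
from nf import *
w=load('w18');T=pose()[0]
f=lambda a:np.array(a,float)/4+[430-.4,150-.4]
report(w,f,T,[(160,510),(402,512),(460,513),(740,516)],[(200,112),(497,107),(555,110),(780,109)])
P=cloud(w)
for p in[(550,278),(560,278),(490,276),(580,176),(590,177),(500,176),(463,286)]:print(P[p[1],p[0]].round(4))
print(w['C'].round(3))
E
```

```text
low [[0.5259, 0.1962], [0.5626, 0.2], [0.5713, 0.2008], [0.6135, 0.2051]] tool mm [[-35.4, 91.9], [-35.7, 128.8], [-35.8, 137.6], [-36.2, 180.0]]
upp [[0.5164, 0.2583], [0.5571, 0.2635], [0.5652, 0.264], [0.5959, 0.2674]] tool mm [[27.4, 89.4], [28.0, 130.4], [27.6, 138.5], [27.7, 169.3]]
[0.5744 0.2012 0.2577]
[0.5807 0.2018 0.2574]
[0.5384 0.1981 0.2569]
[0.5721 0.2651 0.2567]
[0.577  0.2653 0.2576]
[0.5283 0.2602 0.2561]
[0.5178 0.1953 0.2674]
[[ 0.994 -0.105 -0.031  0.422]
 [ 0.109  0.951  0.289  0.293]
 [-0.001 -0.29   0.957  0.44 ]
 [ 0.     0.     0.     1.   ]]
```

Emit:
send_rows:
  moves:
    - [-0.001,0,0.003,0]
    - [-0.002,0,0.006,0]
    - [-0.001,0,0.009,0]
    - [0,0,0.009,0]
    - [0,0,0.006,0]
    - [0,0,0.004,0]
    - [0,0,0.001,0]
    - [0,0.003,0,0]
    - [0,0.006,0,0]
    - [0,0.009,0,0]
    - [0,0.01,0,0]
    - [0,0.01,0,0]
    - [0,0.009,0,0]
    - [0,0.006,0,0]
    - [0,0.004,0,0]
    - [0,0.003,0,0]
    - [0,0,0,0]

```text
clock: 18.95
eef_pos: [0.4908, 0.224, 0.2365]
tool_rot: [0.667, 0.745, -0.0, -0.0]
ft_force: [-0.5, 0.1, -5.4]
grip_width: 0.0139
```

```bash
python3 f.py w19;python3 -c "
from h import *
grab('scene','scene19')
cv2.imwrite('pics/sc19.png',cv2.resize(load('scene19')['im'][180:340,280:440],None,fx=4,fy=3.7,interpolation=2))
print(pose()[0].round(4))
"
```

```text
19.05 0.0146 [-0.   -0.02  4.6 ] [0.4904 0.2239 0.2366]
[[-1.099e-01  9.939e-01 -3.000e-04  4.903e-01]
 [ 9.939e-01  1.099e-01 -1.000e-04  2.239e-01]
 [-0.000e+00 -4.000e-04 -1.000e+00  2.366e-01]
 [ 0.000e+00  0.000e+00  0.000e+00  1.000e+00]]
```

View pics/sc19.png

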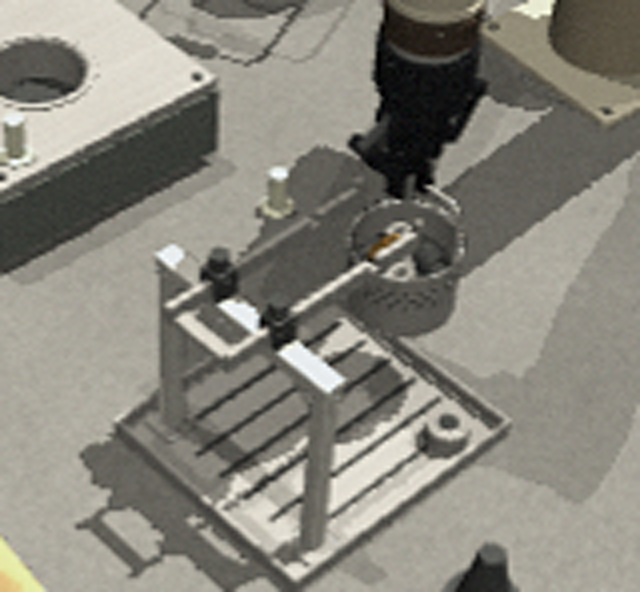

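View pics/w19.png

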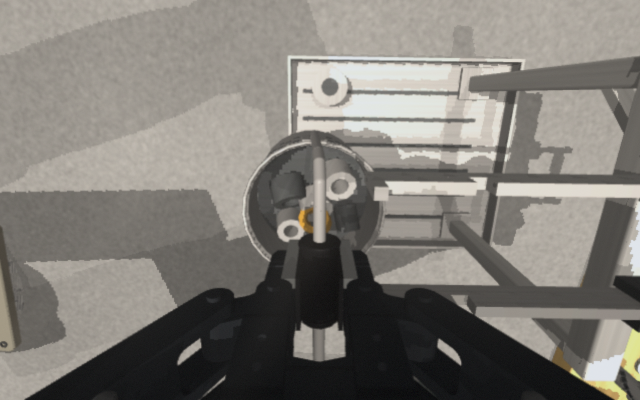

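```bash
python3 -c "
from h import *
cv2.imwrite('pics/wc19.png',cv2.resize(load('w19')['im'][165:325,300:520],None,fx=3.6,fy=3.6,interpolation=2))
"
```

```text
(no output)
```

View pics/wc19.png

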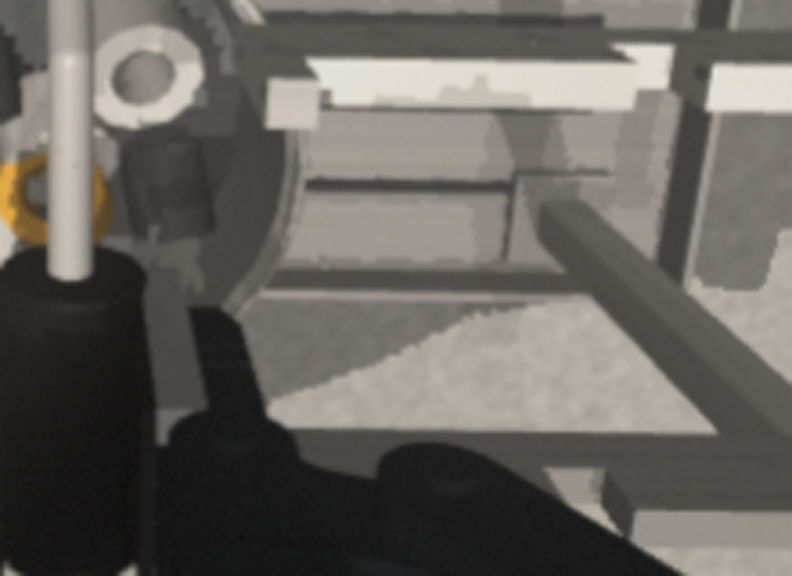

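```bash
python3 - <<'E'
from nf import *
w=load('w19');T=pose()[0]
f=lambda a:np.array(a,float)/3.6+[300-.4,165-.4]
report(w,f,T,[(632,525),(780,527)],[(330,82),(636,85),(707,86),(780,87)])
p=plane(w,f([(266,105),(320,104)]),.2675);print(((p-T[:3,3])@T[:3,:3]*1000).round(1))
p=plane(w,f([(70,200)]),.2803);print(((p-T[:3,3])@T[:3,:3]*1000).round(1), proj(w,T[:3,3]+T[:3,:3]@[0.025,0,-.0437]),f([(70,200)]))
E
```

```text
low [[0.5712, 0.2012], [0.5916, 0.2032]] tool mm [[-31.5, 77.9], [-31.7, 98.4]]
upp [[0.5186, 0.2598], [0.5563, 0.2635], [0.565, 0.2644], [0.574, 0.2652]] tool mm [[32.5, 32.0], [32.1, 69.9], [32.0, 78.7], [31.8, 87.7]]
[[ 32.5  22.5 -30.9]
 [ 32.6  28.8 -30.9]]
[[ 25.6  -0.3 -43.7]] [[319.76845247 221.76219877]] [[319.04444444 220.15555556]]
```

Emit:
send_rows:
  moves:
    - [0,0.002,0,0]
    - [0,0.005,0,0]
    - [0,0.008,0,0]
    - [0,0.01,0,0]
    - [0,0.01,0,0]
    - [0,0.009,0,0]
    - [0,0.007,0,0]
    - [0,0.005,0,0]
    - [0,0.003,0,0]
    - [0,0.001,0,0]
    - [0,0,0,0]
    - [0,0,0.002,0]
    - [0,0,0.004,0]
    - [0,0,0.005,0]
    - [0,0,0.003,0]
    - [0,0,0.002,0]
    - [0,0,0,0]
    - [0,0,0,0]

```text
clock: 20.9
eef_pos: [0.5503, 0.2306, 0.2206]
tool_rot: [0.667, 0.745, 0.0, -0.0]
ft_force: [0.9, -0.2, -4.1]
grip_width: 0.0144
```

```bash
python3 f.py w20;python3 -c "
from h import *
grab('scene','scene20')
cv2.imwrite('pics/sc20.png',cv2.resize(load('scene20')['im'][200:320,290:410],None,fx=5,fy=5,interpolation=2))
cv2.imwrite('pics/wc20.png',cv2.resize(load('w20')['im'][140:340,240:440],None,fx=4,fy=3,interpolation=2))
"
```

```text
21.0 0.0139 [-0.15 -0.18  4.47] [0.5504 0.2306 0.2208]
```

View pics/sc20.png

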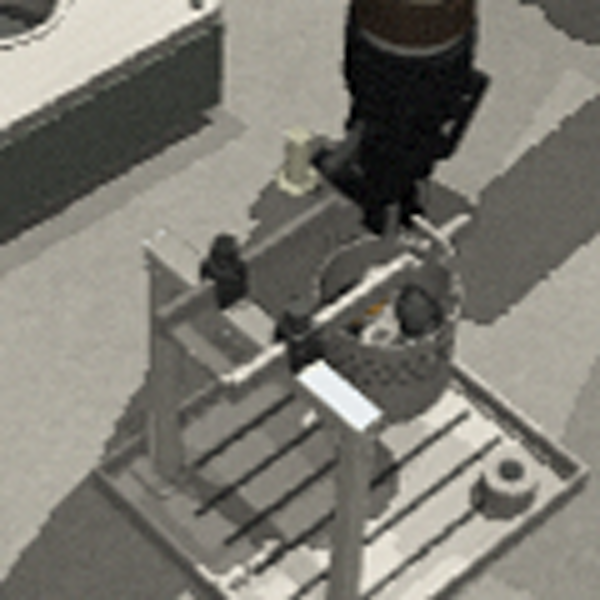

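View pics/wc20.png

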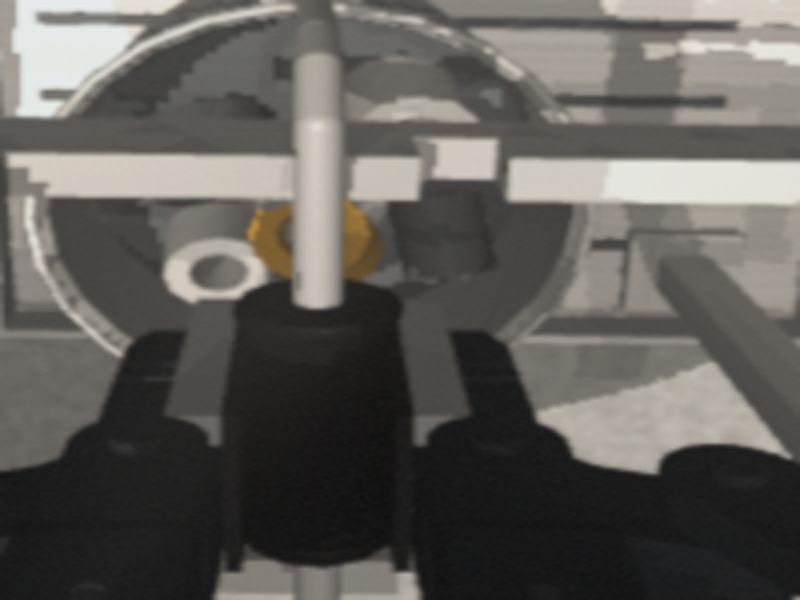

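Emit:
send_rows:
  moves:
    - [0,0,0.001,0]
    - [0,0,0.001,0]
    - [0,0,0.001,0]
    - [0,0,0,0]

```text
clock: 21.45
eef_pos: [0.5503, 0.2306, 0.2175]
tool_rot: [0.667, 0.745, -0.0, 0.0]
ft_force: [0.3, -0.1, -4.1]
grip_width: 0.014
```

Emit:
send_rows:
  moves:
    - [0,0,0.0005,0]
    - [0,0,0,0]

```text
clock: 21.65
eef_pos: [0.5504, 0.2306, 0.2174]
tool_rot: [0.667, 0.745, 0.0, 0.0]
ft_force: [-0.9, 0.1, -3.1]
grip_width: 0.014
```

Emit:
send_rows:
  moves:
    - [0,0,0.0005,0]
    - [0,0,0,0]

```text
clock: 21.85
eef_pos: [0.5505, 0.2306, 0.2173]
tool_rot: [0.667, 0.745, 0.0, 0.0]
ft_force: [-1.7, -0.6, -1.5]
grip_width: 0.014
```

Emit:
send_rows:
  moves:
    - [0,0,0.0005,0]
    - [0,0,0,0]

```text
clock: 22.05
eef_pos: [0.5506, 0.2306, 0.2171]
tool_rot: [0.667, 0.745, 0.001, 0.0]
ft_force: [-2.1, -0.5, 3.1]
grip_width: 0.0141
```

Emit:
send_rows:
  moves:
    - [0,0,-0.0006,0]
    - [0,0,0,0]

```text
clock: 22.25
eef_pos: [0.5505, 0.2306, 0.2171]
tool_rot: [0.667, 0.745, 0.0, 0.0]
ft_force: [-1.0, -0.5, 2.7]
grip_width: 0.0143
```

Emit:
send_rows:
  moves:
    - [0,0.0015,0,0]
    - [0,0.002,0,0]
    - [0,0.002,0,0]
    - [0,0.002,0,0]
    - [0,0,0,0]

```text
clock: 22.75
eef_pos: [0.5562, 0.2315, 0.2171]
tool_rot: [0.667, 0.745, -0.001, -0.001]
ft_force: [-5.6, -0.2, 4.9]
grip_width: 0.0141
```

Emit:
send_rows:
  moves:
    - [0,0,-0.0008,0]
    - [0,0,0,0]
    - [0,0,0,0]

```text
clock: 23.05
eef_pos: [0.5572, 0.2315, 0.2172]
tool_rot: [0.667, 0.745, -0.0, -0.001]
ft_force: [-4.2, -0.8, 1.7]
grip_width: 0.0143
```

```bash
python3 f.py w21
```

```text
23.15 0.014 [ 0.38 -4.32 -1.35] [0.5575 0.2315 0.2172]
```

Emit:
send_rows:
  moves:
    - [0,0,-0.0007,0]
    - [0,0,0,0]
    - [0,0,0,0]

```text
clock: 23.45
eef_pos: [0.5582, 0.2313, 0.2174]
tool_rot: [0.667, 0.745, -0.0, 0.0]
ft_force: [-0.2, -0.1, -3.8]
grip_width: 0.0145
```

```bash
python3 f.py w21; python3 -c "
from h import *
cv2.imwrite('pics/wc21.png',cv2.resize(load('w21')['im'][140:340,240:440],None,fx=4,fy=3,interpolation=2))"
```

```text
23.55 0.0144 [ 0.18 -0.52  4.84] [0.5581 0.2312 0.2175]
```

View pics/wc21.png

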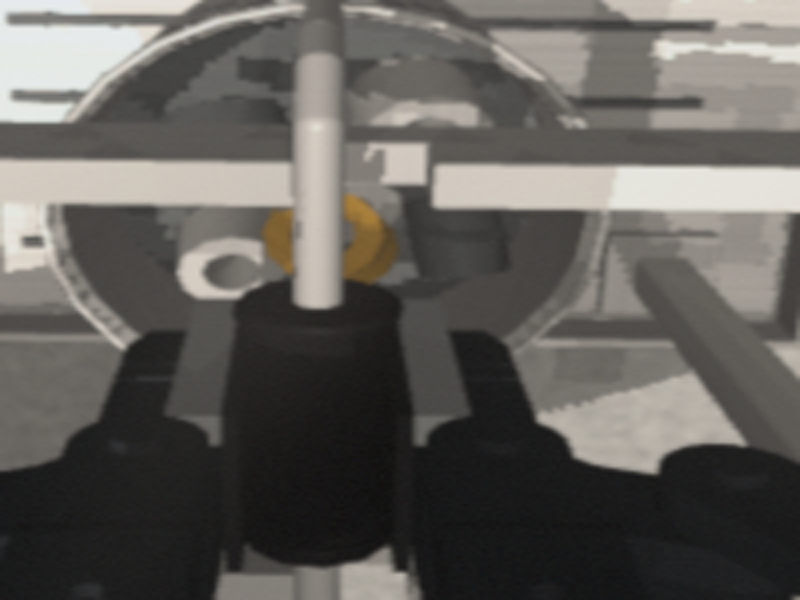

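Emit:
send_rows:
  moves:
    - [0,0,0.0004,0]
    - [0,0.001,0,0]
    - [0,0.001,0,0]
    - [0,0.001,0,0]
    - [0,0,0,0]

```text
clock: 24.05
eef_pos: [0.5609, 0.2317, 0.2177]
tool_rot: [0.667, 0.745, -0.0, 0.0]
ft_force: [0.5, -0.7, -2.9]
grip_width: 0.0143
```

```bash
python3 f.py w22
```

```text
24.15 0.0144 [-0.12  0.7   4.54] [0.5608 0.2317 0.2178]
```

Emit:
send_rows:
  moves:
    - [0,0,0.0006,0]
    - [0,0.001,0,0]
    - [0,0,0,0]
    - [0,0,0,0]

```text
clock: 24.55
eef_pos: [0.5617, 0.2318, 0.2172]
tool_rot: [0.667, 0.745, -0.0, -0.0]
ft_force: [-0.5, 0.5, -4.5]
grip_width: 0.0144
```

Emit:
send_rows:
  moves:
    - [0,0.001,0,0]
    - [0,0,0,0]
    - [0,0,0,0]

```text
clock: 24.85
eef_pos: [0.5628, 0.2319, 0.2172]
tool_rot: [0.667, 0.745, 0.0, -0.0]
ft_force: [0.5, -0.4, -4.2]
grip_width: 0.0143
```

Emit:
send_rows:
  moves:
    - [0,0.001,0,0]
    - [0,0,0,0]
    - [0,0,0,0]

```text
clock: 25.15
eef_pos: [0.5638, 0.2321, 0.2172]
tool_rot: [0.667, 0.745, -0.0, -0.0]
ft_force: [1.0, -0.6, -4.4]
grip_width: 0.0142
```

```bash
python3 f.py w23; python3 -c "
from h import *
cv2.imwrite('pics/wc23.png',cv2.resize(load('w23')['im'][140:340,240:440],None,fx=4,fy=3,interpolation=2))"
```

```text
25.25 0.0142 [0.15 0.09 4.36] [0.5637 0.232  0.2172]
```

View pics/wc23.png

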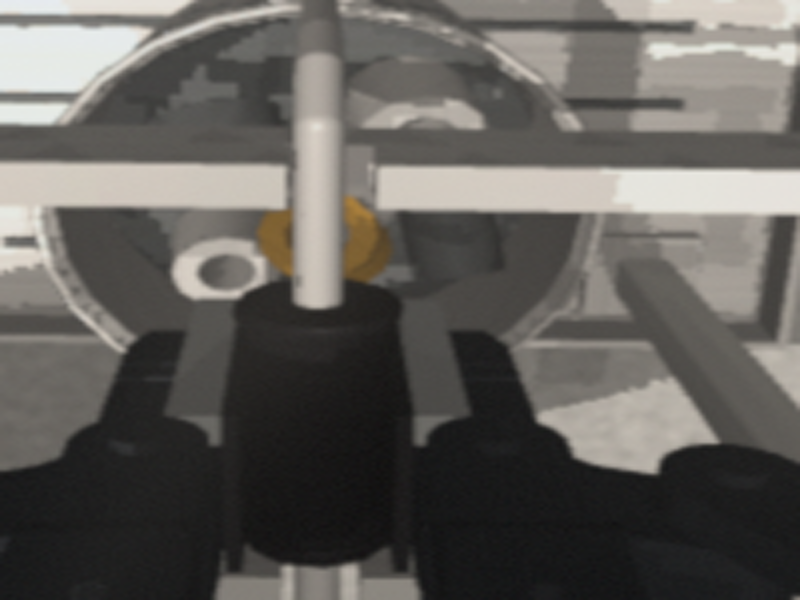

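Emit:
send_rows:
  moves:
    - [0,0.0006,0,0]
    - [0,0,0.001,0]
    - [0,0,0.001,0]
    - [0,0,0.001,0]
    - [0,0,0,0]

```text
clock: 25.75
eef_pos: [0.5642, 0.2321, 0.2139]
tool_rot: [0.667, 0.745, -0.0, -0.0]
ft_force: [-0.1, 0.1, -4.0]
grip_width: 0.014
```

```bash
python3 f.py w24; python3 -c "
from h import *
cv2.imwrite('pics/wc24.png',cv2.resize(load('w24')['im'][140:360,240:440],None,fx=4,fy=2.7,interpolation=2))"
```

```text
25.85 0.0143 [-0.    0.08  4.35] [0.5643 0.2321 0.2141]
```

View pics/wc24.png

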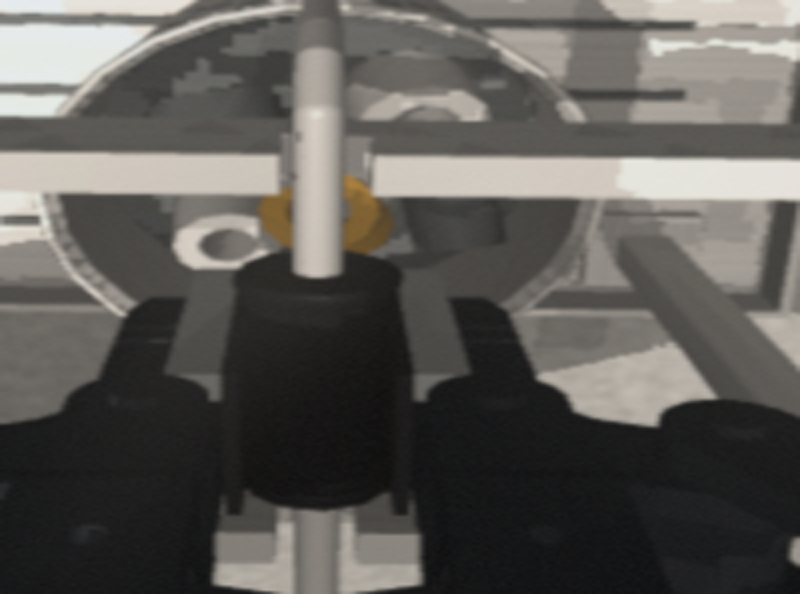

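Emit:
send_rows:
  moves:
    - [0,0,0.001,0]
    - [0,0,0.001,0]
    - [0,0,0.001,0]
    - [0,0,0.001,0]
    - [0,0,0.001,0]
    - [0,0,0,0]

```text
clock: 26.45
eef_pos: [0.5642, 0.232, 0.209]
tool_rot: [0.667, 0.745, -0.0, -0.0]
ft_force: [0.7, 0.6, -3.7]
grip_width: 0.0142
```

Emit:
send_rows:
  moves:
    - [0,0,0.0005,0]
    - [0,0,0,0]

```text
clock: 26.65
eef_pos: [0.5643, 0.2321, 0.2086]
tool_rot: [0.667, 0.745, -0.0, -0.0]
ft_force: [0.5, -0.3, -4.5]
grip_width: 0.0143
```

Emit:
send_rows:
  moves:
    - [0,0,0.0005,0]
    - [0,0,0,0]

```text
clock: 26.85
eef_pos: [0.5643, 0.2321, 0.2081]
tool_rot: [0.667, 0.745, -0.0, -0.0]
ft_force: [0.2, 0.2, -4.9]
grip_width: 0.0141
```

Emit:
send_rows:
  moves:
    - [0,0,0.0004,0]
    - [0,0,0,0]

```text
clock: 27.05
eef_pos: [0.5643, 0.2321, 0.2078]
tool_rot: [0.667, 0.745, -0.0, -0.0]
ft_force: [0.0, -0.0, -4.5]
grip_width: 0.0145
```

Emit:
send_rows:
  moves:
    - [0,0,0.0004,0]
    - [0,0,0,0]

```text
clock: 27.25
eef_pos: [0.5644, 0.2321, 0.2075]
tool_rot: [0.667, 0.745, 0.0, 0.0]
ft_force: [0.5, 0.9, -4.2]
grip_width: 0.0141
```

Emit:
send_rows:
  moves:
    - [0,0,0.0004,0]
    - [0,0,0,0]

```text
clock: 27.45
eef_pos: [0.5644, 0.2322, 0.2074]
tool_rot: [0.667, 0.745, 0.0, 0.0]
ft_force: [-0.2, 0.1, -3.1]
grip_width: 0.0141
```

Emit:
send_rows:
  moves:
    - [0,0,0.0004,0]
    - [0,0,0,0]
    - [0,0,0,0]

```text
clock: 27.75
eef_pos: [0.5645, 0.2322, 0.2072]
tool_rot: [0.667, 0.745, 0.0, 0.0]
ft_force: [-1.0, -0.3, 1.3]
grip_width: 0.0142
```

```bash
python3 f.py w25; python3 -c "
from h import *
grab('scene','scene25')
cv2.imwrite('pics/sc25.png',cv2.resize(load('scene25')['im'][200:320,290:410],None,fx=5,fy=5,interpolation=2))
cv2.imwrite('pics/wc25.png',cv2.resize(load('w25')['im'][140:360,240:440],None,fx=4,fy=2.7,interpolation=2))"
```

```text
27.85 0.0141 [-1.03 -1.02 -1.54] [0.5645 0.2322 0.2072]
```

View pics/wc25.png

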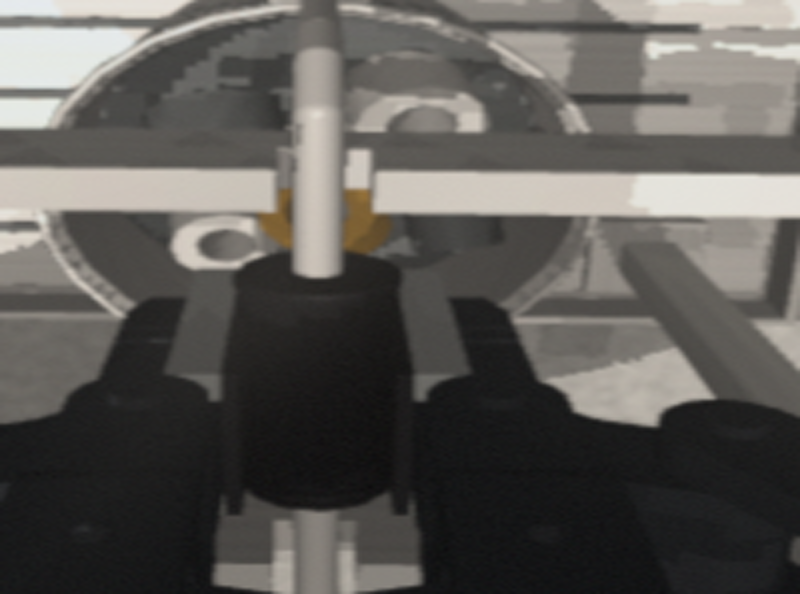

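View pics/sc25.png

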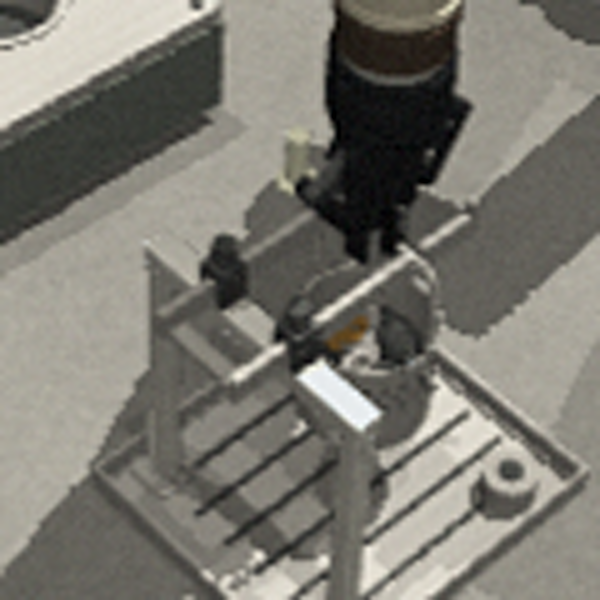

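Emit:
send_rows:
  moves:
    - [0,0,-0.0004,0]
    - [0,0,0,0]
    - [0,0,0,0]

```text
clock: 28.2
eef_pos: [0.5644, 0.2321, 0.2072]
tool_rot: [0.667, 0.745, 0.0, 0.0]
ft_force: [-0.9, -0.5, 1.2]
grip_width: 0.0139
```

Emit:
send_rows:
  moves:
    - [0,0,0,0]
    - [0,0,0,0]
    - [0,0,0,0]
  claw: -0.62

```text
clock: 28.5
eef_pos: [0.5646, 0.2322, 0.2069]
tool_rot: [0.667, 0.745, 0.0, 0.0]
ft_force: [0.4, -0.1, -0.1]
grip_width: 0.0162
```

Emit:
send_rows:
  moves:
    - [0,0,0,0]
    - [0,0,0,0]
    - [0,0,0,0]
  claw: -0.5

```text
clock: 28.8
eef_pos: [0.5644, 0.2321, 0.207]
tool_rot: [0.667, 0.745, 0.0, 0.0]
ft_force: [0.1, -0.6, 0.6]
grip_width: 0.0213
```

Emit:
send_rows:
  moves:
    - [0,0,0,0]
    - [0,0,0,0]
    - [0,0,0,0]
    - [0,0,0,0]
  claw: -0.2

```text
clock: 29.2
eef_pos: [0.5643, 0.2321, 0.207]
tool_rot: [0.667, 0.745, 0.0, -0.0]
ft_force: [-0.3, 1.2, 0.4]
grip_width: 0.0341
```

```bash
python3 f.py w26; python3 -c "
from h import *
cv2.imwrite('pics/wc26.png',cv2.resize(load('w26')['im'][140:360,220:460],None,fx=3.3,fy=2.7,interpolation=2))"
```

```text
29.3 0.0339 [ 0.27 -0.11  0.09] [0.5643 0.2321 0.207 ]
```

View pics/wc26.png

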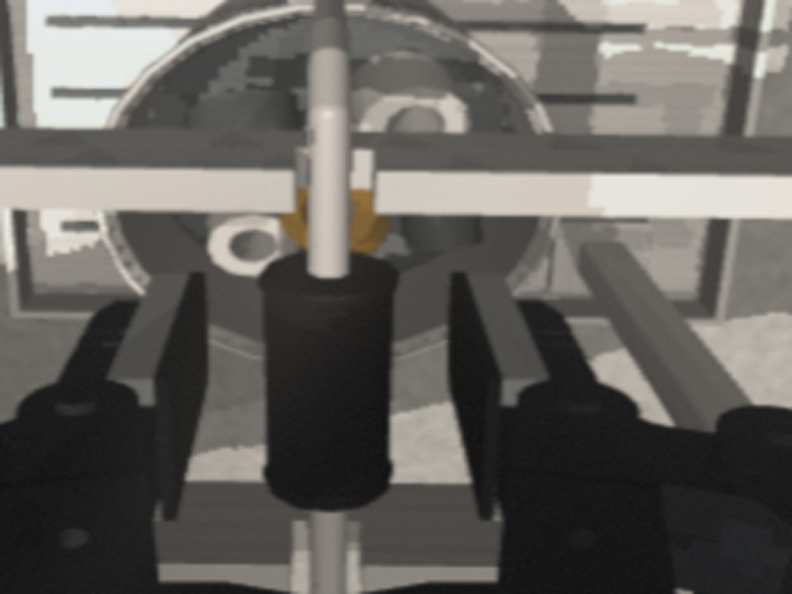

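Released cleanly: the tube is centred between the open pads and the bar sits in both notches. Retreating straight up, then away toward the robot side.

Emit:
send_rows:
  moves:
    - [0,0,-0.003,0]
    - [0,0,-0.006,0]
    - [0,0,-0.01,0]
    - [0,0,-0.015,0]
    - [0,0,-0.02,0]
    - [0,0,-0.02,0]
    - [0,0,-0.02,0]
    - [0,0,-0.02,0]
    - [0,-0.02,-0.02,0]
    - [0,-0.03,0,0]
    - [0,-0.03,0,0]
    - [0,-0.03,0,0]
    - [0,-0.02,0,0]
    - [0,0,0,0]
    - [0,0,0,0]
    - [0,0,0,0]

```text
clock: 30.9
eef_pos: [0.4361, 0.2181, 0.3413]
tool_rot: [0.667, 0.745, 0.0, 0.0]
ft_force: [0.1, -0.6, -0.1]
grip_width: 0.0345
```

```bash
python3 f.py w27; python3 -c "
from h import *
grab('scene','scene27');grab('top','top27')
cv2.imwrite('pics/sc27.png',cv2.resize(load('scene27')['im'][200:320,290:410],None,fx=5,fy=5,interpolation=2))
grab('wrist','w28');a=load('w27')['im'].astype(int);b=load('w28')['im'].astype(int);print(np.abs(a-b).mean(),np.percentile(np.abs(a-b),99.9))"
```

```text
31.0 0.0344 [-0.13 -0.09 -0.51] [0.436  0.2179 0.3407]
2.338015625 67.0
```

View pics/sc27.png

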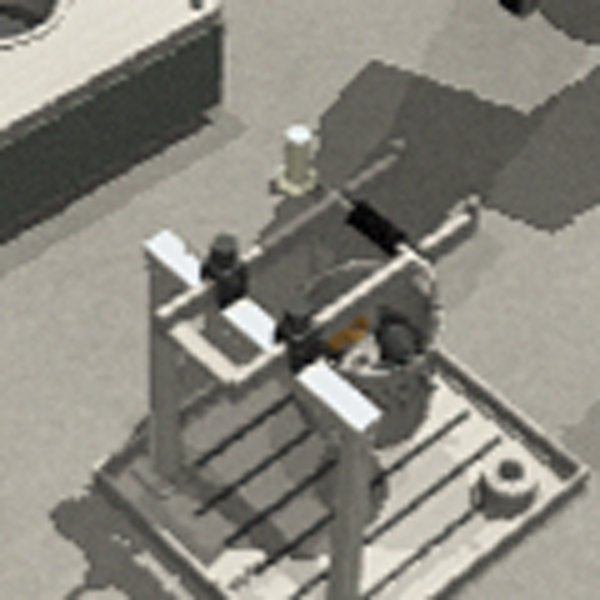

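View pics/w28.png

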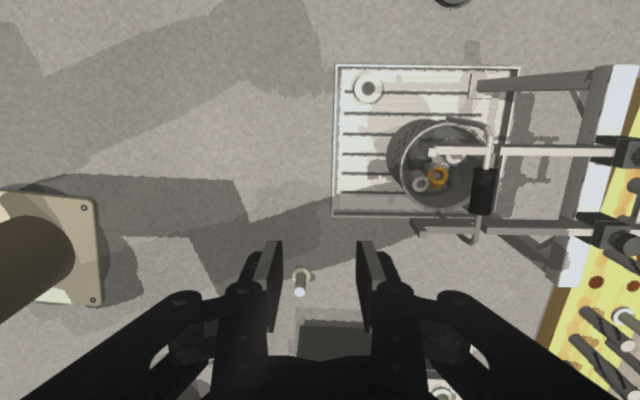

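View pics/top27.png

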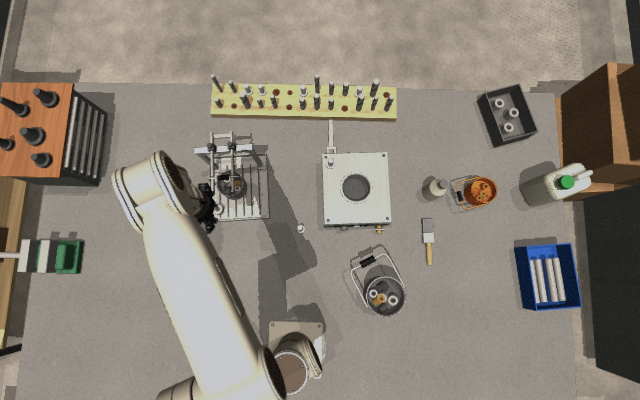

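```bash
python3 - <<'E'
from h import *
w=load('w28');P=cloud(w)
m=(P[...,2]>.155)&(P[...,2]<.18)&(np.hypot(P[...,0]-.566,P[...,1]-.232)<.055)
q=P[m];r=np.hypot(q[:,0]-.566,q[:,1]-.232);k=q[(r>.041)&(r<.052)]
A=np.c_[k[:,:2]-[.566,.232],np.ones(len(k))]
for i in range(4):
    s=np.linalg.lstsq(A,k[:,2],rcond=None)[0]; e=k[:,2]-A@s; g=abs(e)<max(.0015,np.std(e)*1.5); A,k=A[g],k[g]
print('rim plane slope deg',np.degrees(s[:2]).round(2),'z',s[2],len(k))
T=pose()[0]
for p in [(482,180),(482,195),(490,140),(489,150),(476,236)]: print(p,P[p[1],p[0]].round(4))
for n in('w27','w28'):
    im=load(n)['im'].astype(int); mm=(im[...,2]-im[...,0]>80); mm[:130]=0;mm[220:]=0;mm[:,:400]=0;mm[:,480:]=0; print(n,np.argwhere(mm).mean(0))
cv2.imwrite('pics/wc28.png',cv2.resize(w['im'][90:260,370:570],None,fx=4,fy=3.5,interpolation=2))
E
```

```text
rim plane slope deg [-2.42  0.33] z 0.16524606466608271 590
(482, 180) [0.5587 0.2404 0.2556]
(482, 195) [0.5608 0.229  0.2572]
(490, 140) [0.5598 0.2705 0.2501]
(489, 150) [0.56   0.2632 0.252 ]
(476, 236) [0.5671 0.193  0.2527]
w27 [176.27472527 440.52747253]
w28 [176.2 441.2]
```

View pics/wc28.png

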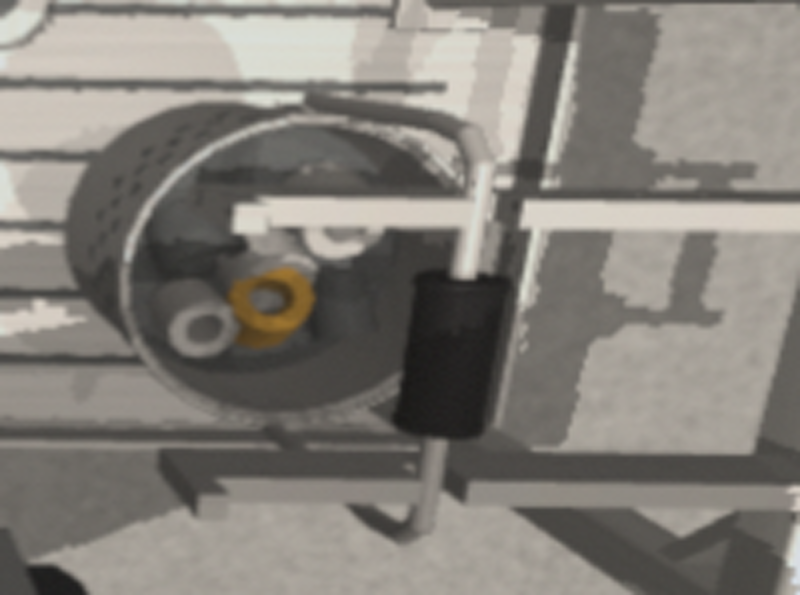

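```bash
python3 - <<'E'
from fit import *
w=load('w28');P=cloud(w)
f=lambda a:np.array(a,float)/[4,3.5]+[370-.4,90-.4]
rim=np.array([(128,280),(130,240),(150,200),(180,165),(220,137),(270,120),(390,130),(150,340),(180,378),(220,405),(280,415),(340,402),(385,375)])
px=f(rim); c,r=circ(w,px,.167); print(c,r)
k=[]
for u,v in px:
    b=P[int(v)-2:int(v)+4,int(u)-2:int(u)+4].reshape(-1,3); b=b[(b[:,2]<.18)]; k.append(np.median(b[b[:,2]>b[:,2].max()-.004],0))
k=np.array(k);print(k.round(4).tolist())
s=np.linalg.lstsq(np.c_[k[:,:2]-c[:2],np.ones(len(k))],k[:,2],rcond=None)[0];print(np.degrees(s[:2]),s[2])
bar=np.array([.5645,.2321]);print('bar->rim centre along arm mm',(c[:2]-bar)@[.9939,.11]*1000)
E
```

```text
[-320.9755167  -179.8248057   368.50227516] [-22.6 -18.3  -9.8   0.3  11.9  24.7  51.2 -23.3 -19.8 -12.7   1.   16.9
  30.3]
[[0.5178, 0.2245, 0.1677], [0.5181, 0.2364, 0.168], [0.5217, 0.2485, 0.1671], [0.5277, 0.2583, 0.1678], [0.537, 0.2668, 0.1663], [0.5471, 0.2728, 0.1673], [0.5776, 0.2744, 0.166], [0.5284, 0.2041, 0.1636], [0.5376, 0.1936, 0.1647], [0.551, 0.1868, 0.1672], [0.5688, 0.1853, 0.166], [0.5851, 0.1908, 0.1647], [0.5963, 0.2005, 0.1627]]
[-1.79150746  0.99194712] 7.102198711753989
bar->rim centre along arm mm -339384.88222986244
```

Emit:
send_rows:
  moves:
    - [0,0,0,0]
    - [0,0,0,0]
    - [0,0,0,0]
    - [0,0,0,0]
    - [0,0,0,0]
    - [0,0,0,0]
    - [0,0,0,0]
    - [0,0,0,0]
    - [0,0,0,0]
    - [0,0,0,0]

```text
clock: 32.15
eef_pos: [0.4351, 0.2178, 0.341]
tool_rot: [0.667, 0.745, 0.0, 0.0]
ft_force: [0.5, 0.2, 0.8]
grip_width: 0.034
```

```bash
python3 - <<'E'
from fit import *
for n in('w29','w30','w31','w32'):
    grab('wrist',n); im=load(n)['im'].astype(int); mm=(im[...,2]-im[...,0]>80); mm[:130]=0;mm[220:]=0;mm[:,:400]=0;mm[:,480:]=0; print(n,np.argwhere(mm).mean(0).round(2))
w=load('w32')
px=np.array([(128,280),(130,240),(150,200),(180,165),(220,137),(270,120),(150,340),(180,378),(220,405),(280,415),(340,402),(385,375)])/[4,3.5]+[369.6,89.6]
p=plane(w,px,.167)[:,:2]
A=np.c_[2*p,np.ones(len(p))];s=np.linalg.lstsq(A,(p**2).sum(1),rcond=None)[0];print('centre',s[:2],'r',np.sqrt(s[2]+s[:2]@s[:2]),(s[:2]-[.5645,.2321])@[.9939,.11]*1000)
E
```

```text
w29 [176.1  441.61]
w30 [176.29 441.54]
w31 [176.13 441.53]
w32 [176.18 441.51]
centre [0.56263581 0.23293355] r 0.04421169956468627 -1.7611256062228382
```

```bash
python3 -c "
from h import *
print(order.job_done())"
```

```text
the job is handed in; nothing more can be done
None
```

The basket is hanging from its bail in both notches of the drain stand, and I handed the job in at about 32 s of the 72 s allowed.

**What I did**
- I gripped the black tube, swung the bail upright with the basket left standing, and lifted it straight out.
- I brought the bar in over the free ends of the arms, laid it on them about 14 mm short of the notches, and slid forward. I then lowered it 10 mm to the notch bottoms, let go and backed away.

**Last checks**
- **Seating:** the bare wire's top reads about 252 mm, which matches a seated bar, and the wrist pictures show the bar in both notches.
- **Stillness:** the basket held to within 0.2 px over the last four pictures. It had drifted about 1 px along the picture's columns just after release.
- **Level:** two rough depth fits of the rim gave about 2° of tilt (2.4° and 2.0°). The rim centre lies within 2 mm of the bar's line. I take it as level within the measurement error.
- **Surroundings:** I saw nothing else moved in the pictures.

**What disagreed or went wrong**
- **Missed first grasp:** the pad tips turned out to be about 28 mm higher than the reported tool point implies. The first close went shut above the tube without touching it, and I regripped lower using the wrist depth.
- **Contact forces:** swinging the bail pushed the basket with up to about 4 N. Sliding along the arms peaked at about 9 N down and 6 N sideways (about 11 N together), and seating at about 6 N. These are readings at the end of each move, so brief peaks in between were not seen; those I have stay below 15 N.

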